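# Set up the light box on the optics rail

## Robot

A 7-joint arm with a two-finger parallel gripper is mounted at the origin on the work surface. World frame = base frame: x ahead of the robot, y to its left, z up, the work surface at z = 0. Lengths are in mm, angles in degrees, forces in N, time in s.
With the tool pointing down it reaches from about 400 to 875 mm from the base axis. Payload 19.3 kg.
Tool frame: the origin (TCP) lies midway between the tips of the shut fingers; the grasp point (between the pads) lies 19 mm behind it; z points along the fingers, y is the direction in which the jaws open and shut (so a half turn about z gives the same grasp; the last joint's range is limited). The gripper opens to 85 mm and grips with 20 to 120 N. Pads are 22 mm wide; open, the fingers measure 114 mm over their backs; the gripper's body (76 mm by 85 mm) begins 54 mm behind the grasp point. The pads swing forward as they close: fully open they stand 13 mm farther back than shut.
Start: joints at [60.779, 29.874, -2.08, 91.645, 1.215, 58.505, -6.463], TCP at [266.071, -565.527, 231.291] pointing down, gripper open.
Joint ranges: [-166.77, 166.77], [-17.47, 122.26], [-85.68, 81.53], [9.62, 139.38], [-72.42, 252.41], [9.2, 110.78], [-144.41, 144.41]. Speed limits (degrees/s): [108.29, 108.29, 136.94, 136.94, 172.46, 172.46, 172.46].

## Interface

Orientations are given as a 3x3 rotation matrix whose columns are the frame's x, y, z axes.
In Python, from cell import * gives the robot as it stands.
- The arm moves only by the tool send_rows, never from a script. Its argument "rows" is a list of rows, each an object with "delta_rot": the turn, a rotation vector about the tool's x, y, z in degrees, a list of three; "linear": the shift along the tool's x, y, z in cm, a list of three; "jaw": the gripper command: -1 is shut, 1 is fully open, values between are in proportion. In form: [{"delta_rot": [wx, wy, wz], "linear": [dx, dy, dz], "jaw": jaw}, ...]. A call has 1 to 12 rows; each row shifts and turns the commanded pose from where the row before left it, along the tool's axes as they then stand; what a row does not reach is not made up. A row lasts 1/8 s, in which the tool goes at most 62.5 mm and 10.7 degrees, less where a joint would pass 70% of its speed; a pose out of reach is approached as far as the arm can. A call is refused whole if a number of a shift passes 6.25 or a number of a turn 10.7, either way. A call with a gripper value outside its range is refused whole. The fingers move at their own pace and stop on an object; "newtons" is the grip in N (left out, the last holds). Time passes only in rows, so rows that do not move let the fingers close. It gives the time, the measured TCP pose, the force and the opening at its end, in the units of the state.
- get_state(): the state, without advancing time (a new reading comes with each control period).
- capture(name): name is "side" or "top"; returns a dict with "image" (480x640x3 uint8, red, green, blue), "depth" (480x640 float32, mm along the optical axis (not along the pixel's ray), 0 where there is no reading), "mtx" (3x3 intrinsics, pixels), "R" (3x3) and "t" (3): a world point X has camera coordinates R X + t. Camera axes: x right, y down, z forward; pixel columns grow to the right and rows downward; lengths in mm; the calibration is good to about 2 mm. A picture is of the moment at which its call begins.
- job_done(): hands the job in, once; it reports no verdict.
The state is a dict: "t": time; "joint_pos": joint angles; "dq": joint speeds; "tau": joint torques, N m; "position": TCP position; "orientation": TCP orientation; "contact_force": force on the tool from outside, world axes, zero at the start; "moment": the same for the moment, N m; "finger_gap": finger opening in mm.
Only numpy, scipy, OpenCV 4.12 (cv2) and the standard library are available. Lean on these libraries where they do the work, as an engineer would, in place of code of your own. Each camera call takes 0.05 s, during which the arm holds its last target.

## Task

Slide the light box along its rail until its blue arrow points at the red band on the scale, then flip the red cam lever fully over to clamp it there. Then reach into the well in the box's sloping face and turn the brightness dial until its white pointer points at the middle of the green mark, and let go. Leave everything else on the bench where it is.

Things in the scene. Friction and masses are not known exactly. Their poses are not given: they have to be found in the camera images.
- rail: Fixed optical rail on the bench: aluminium bar 44 wide (x), 600 long (y), top 30 mm above the bench. On its +x side a ledge of equal height reaches to x = 84 mm, with a white scale. A white screen (170 wide, top at 195) stands across the rail at y = 283. Origin: middle of the bar at bench height; y along the rail towards the screen, z up.
- mark: Red band 12 mm wide along the rail, 36 long, lying on the scale ledge. Origin: its centre, 30 mm above the bench; axes parallel to the rail's. Fixed.
- carriage (a joint): Slide of the light box along the rail, m; grows along the rail's +y (towards the screen), travel -0.13 to 0.13. Before clamping about 2.5 N moves it; it stays where left. Lever, dial, arrow and rib all travel with it.
- box (a point): Light box: point in the rail's middle at bench height, axes as the rail's. From it, mm: foot plate x -32..32, y -160..120, top z 44; blue-grey housing y -62..62, its flat top x 41..95 at z 151; the pale face slopes at 35 degrees from (x -61, z 79) up to (x 41, z 151), facing up and to -x; lamp barrel on the +y side to y 84, z 75..115.
- index (a point): Point near the tip of the blue arrow that sticks out of the box's foot over the scale, on its +y side, 5 mm above the scale. The arrow points at the red band when this point and the band's origin have the same y in the rail's frame.
- rib (a point): Middle of the top edge of the orange grip rib on the light box: upright rib 14 mm thick (along the rail), 46 long (across the rail), 40 high, top 190 above the bench. Pinch it across the 14 mm to move the box along the rail. Axes as the rail's.
- lever (a joint): Red cam lever, rad: 0 = open, leaning 0.65 rad from upright to the rail's -x side; grows as it swings over the top to its stop at 1.30 = clamped, leaning 0.65 to +x. Axis parallel to the rail's y, through point lever_hinge. Stays where left. About 1 N at its end turns it at first, about 6 N from 0.7 on, where its cam presses on the rail; once over, the box holds against 15 N along the rail.
- lever_hinge (a point): Pivot of the cam lever: over the rail's middle, 52 mm above the bench, 115 mm to the -y side of the box's middle, so 53 clear of the housing. Axes as the rail's.
- lever_tip (a point): Middle of the free end of the red lever, 90 mm from the pivot. A straight bar 20 mm wide along the rail and 12 thick, the last 22 mm a head 26 wide and 16 thick. This point's z axis points outward along the lever.
- dial (a joint): Brightness dial, rad, grows clockwise as seen looking at the face; range -2.3 to 0.6. 0 = pointer straight up the slope (the rail's +x side); the middle of the green mark on the rim is at -0.50 (up the slope and a little to the rail's +y). Stays where left; about 0.05 N m turns it.
- dial_top (a point): Top of the dial's dark blue bar grip, on the dial's axis. Bar 56 mm long, 16 wide, 24 high, on a disc 58 across, 5 thick; a white pointer line on half of it. It sits in a round well 92 across, 30 deep, bar top 1 below the rim, floor 29 below this point. z axis: out along the dial's axis, 35 degrees from vertical, leaning to the rail's -x; x along the pointer; y across the bar.
- pencil_case: Bystander, loose: red-orange pencil case, 190 x 65 x 28 mm. Origin: centre of its underside.
- dish: Bystander, loose: clear round lidded dish, 94 diameter, 16 high mm. Origin: centre of its underside.
- beaker: Bystander, loose: empty glass beaker, 80 diameter, 110 high mm. Origin: centre of its underside.
- lens_stand: Bystander, loose: lens in a black round mount on a small foot, 130 high mm. Origin: centre of its underside.
- tablet: Bystander, loose: tablet in a dark cover lying flat, 250 x 180 x 14 mm. Origin: centre of its underside.
- calculator: Bystander, loose: grey calculator lying flat, 150 x 75 x 14 mm. Origin: centre of its underside.
- jar: Bystander, loose: amber jar with green cap, 64 diameter, 85 high mm. Origin: centre of its underside.

How it is judged:
By the outcome, as a careful person would: the job done as asked, in the order asked, and still so for the second after the job is handed in, with the robot touching nothing.
It also fails if it takes over 64 s, if anything falls off the work surface, if the arm or the gripper's body presses on something with over 40 N, if the wrist force passes 120 N, or if a joint passes its speed limit or range.

## Working session

There is one attempt and no reset: what is moved stays moved. The work goes in short steps, Python scripts to look and compute and a tool call to move; the robot and the scene stay as the last step left them, time stands still between calls to the robot, and variables do not carry over. Pictures are saved under pics/ and viewed, and the job is handed in when it is done.

Besides the shell and the picture viewer there is one more tool, called after "Request:" in YAML: its name, and indented under it one key for each argument. send_rows: Moves the arm, as the interface text tells. Its arguments: {"type":"object","properties":{"rows":{"type":"array"},"newtons":{"type":"number"}},"required":["rows"]}

```bash
mkdir -p pics; ls; python3 - <<'E'
from cell import *
import cv2,numpy as np,pickle
s=get_state();print(s)
for n in("side","top"):
    c=capture(n);pickle.dump(c,open(f"pics/{n}0.pkl","wb"))
    cv2.imwrite(f"pics/{n}0.png",c["image"][:,:,::-1]);print(n,c["mtx"],c["R"],c["t"])
E
```

```text
pics
{'t': 0.0, 'joint_pos': array([60.77889186, 29.906751  , -2.08187658, 91.67314318,  1.21312515,
       58.50182754, -6.46281912]), 'dq': array([-0.01967952, -0.07805187, -0.00215865, -0.07301191, -0.06791267,
       -0.06830028,  0.02527865]), 'tau': array([ 3.94699919e-04, -9.27101827e+01,  1.97934575e+00, -3.69922149e+01,
        1.76330935e-02,  8.52133351e-03,  4.06969298e-05]), 'position': array([ 265.9466926 , -565.24528461,  230.75576402]), 'orientation': array([[ 9.04841109e-01,  4.25749142e-01, -4.84604099e-04],
       [ 4.25749415e-01, -9.04840640e-01,  9.23259665e-04],
       [-4.54124730e-05, -1.04172321e-03, -9.99999456e-01]]), 'contact_force': array([-0.40999335,  0.72458743, -0.65150442]), 'moment': array([ 0.01269436,  0.0024889 , -0.00622662]), 'finger_gap': 85.51122927639996}
side [[538.03710088   0.         317.42062687]
 [  0.         538.03710088 231.99120144]
 [  0.           0.           1.        ]] [[-0.70295063 -0.71110962 -0.01354695]
 [-0.37530387  0.38704256 -0.84222625]
 [ 0.60415844 -0.58695925 -0.538954  ]] [ 398.96175345  329.50437499 1157.36607482]
top [[485.60251869   0.         316.4398171 ]
 [  0.         485.60251869 244.18556902]
 [  0.           0.           1.        ]] [[-0.01097669 -0.99993737  0.00218145]
 [-0.98448238  0.01042488 -0.17517353]
 [ 0.17513982 -0.00407042 -0.98453516]] [-3.83535188e-01  5.62530215e+02  1.36253251e+03]
```

View pics/side0.png

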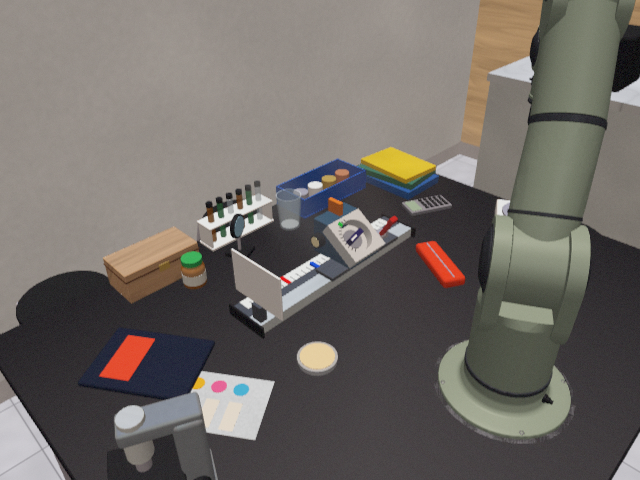

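View pics/top0.png

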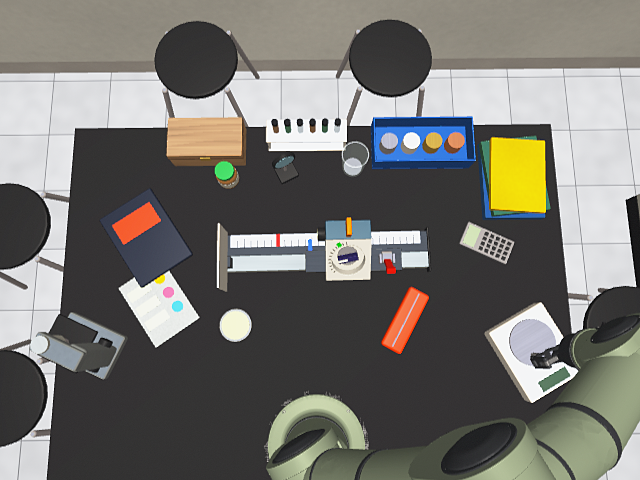

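The rail runs nearly along world y, with the screen at the +y end (left in the top view). The red band is at about (278,241), the blue arrow at (310,245), the rib at (349,226), the dial at (347,257) and the lever at (390,266). I'll zoom in to measure them.

```bash
cat > h.py <<'E'
import numpy as np,cv2,pickle
from cell import *
def ray(c,u,v):
    d=np.linalg.inv(c["mtx"])@np.array([u,v,1.]);return -c["R"].T@c["t"],c["R"].T@d
def onz(c,u,v,z):
    o,d=ray(c,u,v);return o+d*(z-o[2])/d[2]
def tri(c1,p1,c2,p2):
    o1,d1=ray(c1,*p1);o2,d2=ray(c2,*p2)
    a=np.linalg.lstsq(np.c_[d1,-d2],o2-o1,rcond=None)[0]
    q1=o1+a[0]*d1;q2=o2+a[1]*d2;return (q1+q2)/2,np.linalg.norm(q1-q2)
def proj(c,X):
    p=c["mtx"]@(c["R"]@np.asarray(X,float)+c["t"]);return p[:2]/p[2]
def mask(c,lo,hi,roi):
    h=cv2.cvtColor(c["image"],cv2.COLOR_RGB2HSV);m=cv2.inRange(h,lo,hi)
    x0,y0,x1,y1=roi;r=np.zeros_like(m);r[y0:y1,x0:x1]=m[y0:y1,x0:x1];return r
def crop(c,roi,k,fn):
    x0,y0,x1,y1=roi
    cv2.imwrite(fn,cv2.resize(c["image"][y0:y1,x0:x1,::-1],None,fx=k,fy=k,interpolation=cv2.INTER_CUBIC))
E
python3 - <<'E'
from h import *
t=pickle.load(open("pics/top0.pkl","rb"));s=pickle.load(open("pics/side0.pkl","rb"))
crop(t,(210,205,440,300),3.4,"pics/tc.png");crop(s,(225,180,425,335),4,"pics/sc.png")
E
```

```text
(no output)
```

View pics/tc.png

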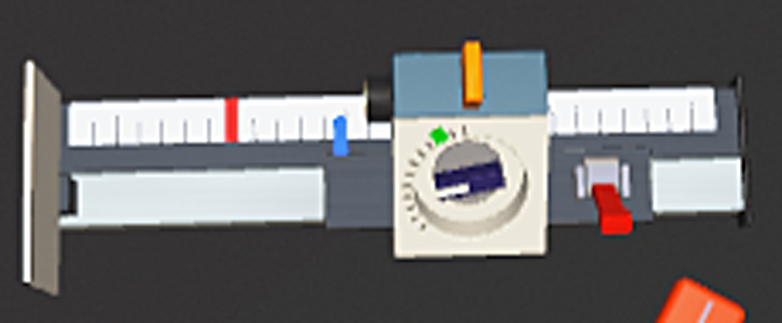

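View pics/sc.png

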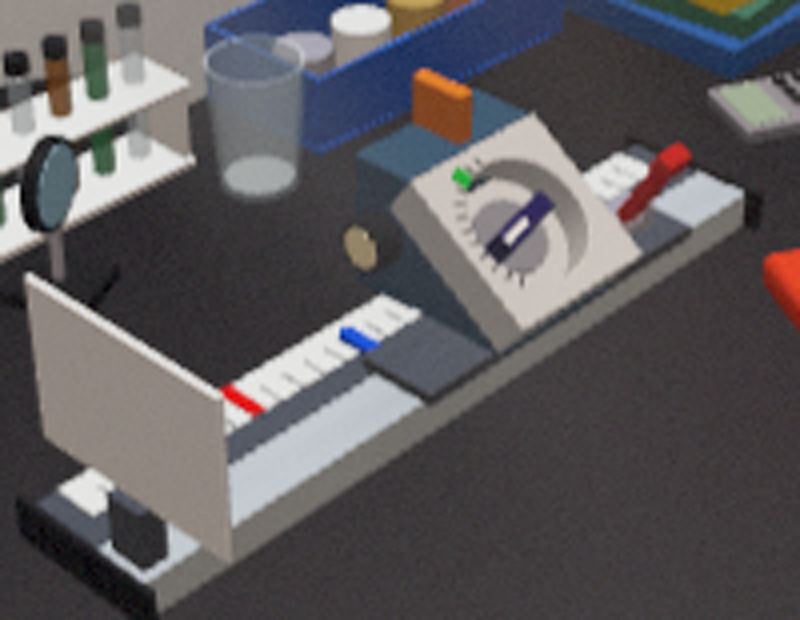

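```bash
python3 - <<'E'
from h import *
t=pickle.load(open("pics/top0.pkl","rb"));s=pickle.load(open("pics/side0.pkl","rb"))
def cen(m):
    n,l,st,ce=cv2.connectedComponentsWithStats(m);i=1+np.argmax(st[1:,4]);return ce[i],st[i]
C={}
for nm,c,lo,hi,roi,z in [
 ("band_t",t,(0,120,120),(8,255,255),(270,225,290,255),30),("band_s",s,(0,120,120),(8,255,255),(270,270,300,295),30),
 ("arrow_t",t,(100,120,120),(120,255,255),(300,230,320,258),35),("arrow_s",s,(105,120,120),(125,255,255),(305,255,325,275),35),
 ("rib_t",t,(10,150,120),(25,255,255),(335,210,365,240),190),("rib_s",s,(5,120,100),(25,255,255),(322,190,350,220),190),
 ("lev_t",t,(0,120,80),(8,255,255),(375,245,400,280),120),("lev_s",s,(0,120,60),(8,255,255),(370,205,405,240),120),
 ("green_t",t,(45,120,100),(75,255,255),(325,235,350,255),150),("green_s",s,(45,120,80),(75,255,255),(330,215,350,235),150)]:
    ce,st=cen(mask(c,lo,hi,roi));C[nm]=ce;print(nm,ce.round(2),st,onz(c,*ce,z).round(1))
for k in("band","arrow","green"):print(k,tri(t,C[k+"_t"],s,C[k+"_s"]))
# scale white region in top: far edge and near edge line
h=cv2.cvtColor(t["image"],cv2.COLOR_RGB2HSV)
w=cv2.inRange(h,(0,0,185),(180,40,255));
P=[]
for x in list(range(232,272))+list(range(375,418)):
    col=np.where(w[222:248,x])[0]
    if len(col)>3:P.append((x,222+col[0]))
P=np.array(P,float);X=np.array([onz(t,u,v-.5,30) for u,v in P]);k=np.polyfit(X[:,1],X[:,0],1);print("far scale",k,np.degrees(np.arctan(k[0])),np.std(X[:,0]-np.polyval(k,X[:,1])))
# rail bar near edge (bright->black)
g=cv2.cvtColor(t["image"],cv2.COLOR_RGB2GRAY).astype(float)
for a,b in((236,302),(404,426)):
  print([ (x,g[240:285,x].astype(int).tolist()) for x in (a+5,b-5)])
E
```

```text
band_t [277.61 239.7 ] [276 234   4  13  46] [580.7 108.   30. ]
band_s [284.9  279.62] [280 276  11   8  29] [582.6 106.2  30. ]
arrow_t [309.7  244.96] [308 239   5  12  50] [563.   13.3  35. ]
arrow_s [313.91 264.53] [310 262  10   6  34] [571.    9.5  35. ]
rib_t [348.66 225.47] [346 217   6  18  96] [586.7 -91.2 190. ]
rib_s [335.06 205.85] [328 197  15  19 210] [566.6 -68.9 190. ]
lev_t [389.3  266.41] [384 259  12  15 128] [ 486.  -205.1  120. ]
lev_s [388.97 223.89] [380 216  18  19 109] [ 474.1 -188.5  120. ]
green_t [338.63 244.47] [336 242   6   6  19] [543.2 -65.9 150. ]
green_s [340.17 224.08] [338 222   5   5  12] [537.4 -58.4 150. ]
band (array([580.3509728 , 107.91282837,  32.16623522]), np.float64(0.22420183245949704))
arrow (array([563.29573927,  14.40082144,  41.17760872]), np.float64(3.564487966071737))
green (array([544.47112571, -66.15745514, 143.453411  ]), np.float64(0.2396805329012221))
far scale [-1.36492918e-02  6.00374134e+02] -0.7819982551223785 0.8727061321627346
[(241, [246, 246, 246, 246, 246, 249, 255, 185, 80, 95, 96, 97, 97, 96, 84, 124, 217, 233, 228, 227, 228, 227, 228, 228, 229, 231, 230, 231, 231, 237, 226, 120, 65, 46, 52, 53, 53, 52, 52, 52, 53, 52, 52, 54, 51]), (297, [250, 252, 252, 252, 255, 255, 126, 90, 95, 95, 96, 98, 97, 77, 150, 242, 230, 229, 228, 228, 225, 224, 224, 222, 222, 223, 224, 226, 233, 222, 85, 54, 49, 52, 51, 52, 53, 53, 51, 52, 52, 53, 52, 51, 53])]
[(409, [246, 248, 254, 232, 77, 91, 92, 97, 96, 95, 85, 94, 187, 239, 232, 232, 230, 228, 228, 230, 228, 228, 230, 229, 229, 235, 228, 122, 66, 47, 52, 53, 53, 53, 53, 52, 52, 53, 54, 52, 52, 53, 53, 52, 52]), (421, [79, 79, 79, 87, 92, 93, 95, 95, 96, 95, 75, 152, 244, 232, 229, 230, 229, 227, 226, 226, 224, 224, 227, 227, 227, 234, 225, 85, 54, 49, 52, 53, 53, 53, 53, 52, 53, 53, 53, 53, 52, 53, 52, 54, 54])]
```

```bash
python3 - <<'E'
from h import *
t=pickle.load(open("pics/top0.pkl","rb"));s=pickle.load(open("pics/side0.pkl","rb"))
g=cv2.cvtColor(t["image"],cv2.COLOR_RGB2GRAY).astype(float)
L=[];U=[]
for x in list(range(238,303))+list(range(405,424)):
    c=g[:,x];v=262
    while c[v]>145:v+=1
    L.append(onz(t,x,v-1+(c[v-1]-145)/(c[v-1]-c[v]),30))
    v=260
    while c[v]>145:v-=1
    U.append(onz(t,x,v+1-(c[v+1]-145)/(c[v+1]-c[v]),30))
for n,A in(("near",L),("far",U)):
    A=np.array(A);k=np.polyfit(A[:,1],A[:,0],1);print(n,k,np.degrees(np.arctan(k[0])),np.polyval(k,-80),np.std(A[:,0]-np.polyval(k,A[:,1])))
from itertools import product
# screen base / rail ends: end caps
for u,v in((211+0,0),):pass
crop(t,(330,205,425,285),8,"pics/tc2.png");crop(s,(320,190,415,275),8,"pics/sc2.png")
E
```

```text
near [-1.34433738e-02  4.92168677e+02] -0.7702021875172239 493.24414696078566 0.2632485718463597
far [-1.31799454e-02  5.37983029e+02] -0.7551115251058759 539.0374248353627 0.3377601873986269
```

View pics/tc2.png

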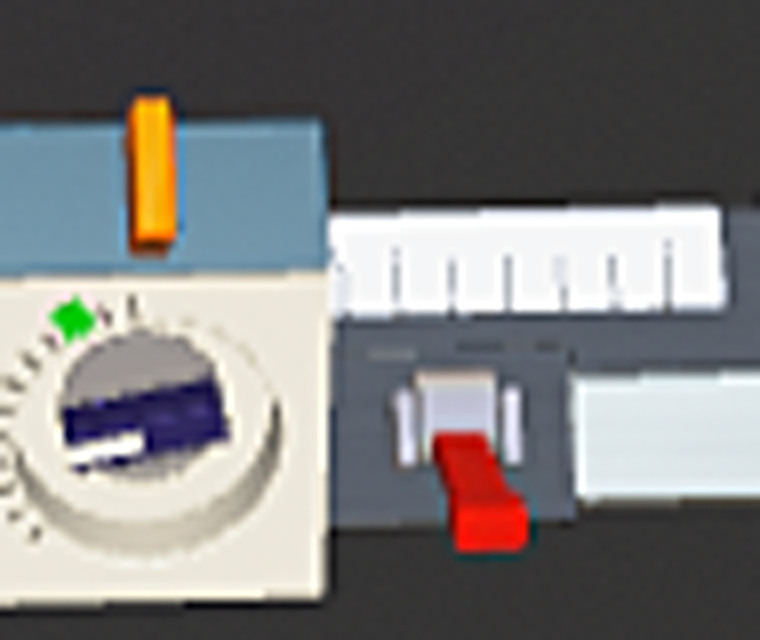

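View pics/sc2.png

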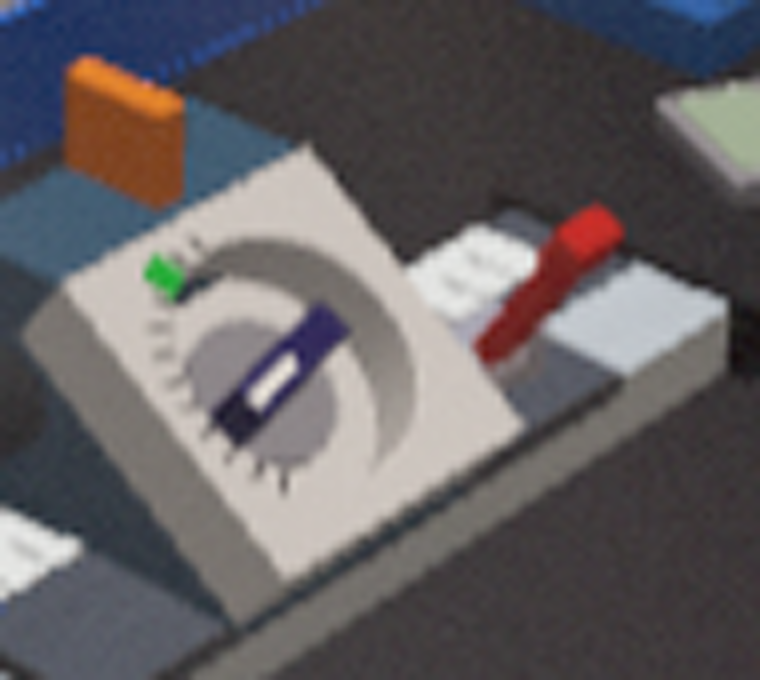

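Request:
send_rows:
  rows:
    - {"delta_rot": [0,0,8.1],"linear": [0,0,-1],"jaw": 1}
    - {"delta_rot": [0,0,8.1],"linear": [0,0,-1],"jaw": 1}
    - {"delta_rot": [0,0,8.2],"linear": [0,0,-1],"jaw": 1}
    - {"delta_rot": [0,0,0],"linear": [3.2,-4.7,0],"jaw": 0.3}
    - {"delta_rot": [0,0,0],"linear": [3.2,-4.7,0],"jaw": 0.3}
    - {"delta_rot": [0,0,0],"linear": [3.2,-4.7,0],"jaw": 0.3}
    - {"delta_rot": [0,0,0],"linear": [3.2,-4.7,0],"jaw": 0.3}
    - {"delta_rot": [0,0,0],"linear": [3.2,-4.7,0],"jaw": 0.3}
    - {"delta_rot": [0,0,0],"linear": [3.2,-4.7,0],"jaw": 0.3}
    - {"delta_rot": [0,0,0],"linear": [3.2,-4.7,0],"jaw": 0.3}
    - {"delta_rot": [0,0,0],"linear": [3.2,-4.7,0],"jaw": 0.3}
    - {"delta_rot": [0,0,0],"linear": [0,0,0],"jaw": 0.3}

```text
t: 1.6
position: [518.7, -181.7, 260.9]
orientation: [[1.0, 0.02, 0.0], [0.02, -1.0, 0.002], [0.0, -0.002, -1.0]]
contact_force: [-0.1, -0.5, 0.2]
finger_gap: 55.5
```

```bash
cat >> h.py <<'E'
from scipy.spatial.transform import Rotation as Ro
def rl(): # rail frame
    a=np.radians(0.763);R=np.array([[np.cos(a),-np.sin(a),0],[np.sin(a),np.cos(a),0],[0,0,1]])
    return R
def railpt(p): # rail coords with origin on rail mid at world y=0
    return rl().T@(np.asarray(p,float)-np.array([515.08,0,0]))
def world(r): return rl()@np.asarray(r,float)+np.array([515.08,0,0])
def go(p,R=None):
    s=get_state();R0=s["orientation"]
    if R is not None:
        print("rot(tool)",Ro.from_matrix(R0.T@R).as_rotvec(degrees=True).round(2))
        print("lin after rot cm",(R.T@(np.asarray(p)-s["position"])/10).round(2))
    print("lin now cm",(R0.T@(np.asarray(p)-s["position"])/10).round(2))
def st():
    s=get_state();print("t",round(s["t"],2),"j",s["joint_pos"].round(1),"p",s["position"].round(1),"rail",railpt(s["position"]).round(1),"F",s["contact_force"].round(1),"gap",round(s["finger_gap"],1))
    return s
E
python3 - <<'E'
from h import *
s=st();print(s["orientation"].round(3))
R=rl()@np.diag([1,-1,-1.]);go([586.7,-91.2,161],R)
E
```

```text
t 1.6 j [ 16.4  21.2  -4.3 101.1   1.7  57.8 -77.3] p [ 518.7 -181.7  260.9] rail [   1.2 -181.7  260.9] F [-0.1 -0.5  0.2] gap 55.5
[[ 1.     0.02   0.   ]
 [ 0.02  -1.     0.002]
 [ 0.    -0.002 -1.   ]]
rot(tool) [-0.09 -0.    0.39]
lin after rot cm [ 6.92 -8.96  9.99]
lin now cm [ 6.98 -8.89 10.  ]
```

Request:
send_rows:
  rows:
    - {"delta_rot": [0,0,0.4],"linear": [3.5,-4.5,0],"jaw": 0.3}
    - {"delta_rot": [0,0,0],"linear": [3.4,-4.5,0],"jaw": 0.3}
    - {"delta_rot": [0,0,0],"linear": [0,0,3],"jaw": 0.3}
    - {"delta_rot": [0,0,0],"linear": [0,0,3],"jaw": 0.3}
    - {"delta_rot": [0,0,0],"linear": [0,0,2.5],"jaw": 0.3}
    - {"delta_rot": [0,0,0],"linear": [0,0,1.5],"jaw": 0.3}
    - {"delta_rot": [0,0,0],"linear": [0,0,0],"jaw": 0.3}

```text
t: 2.48
position: [584.4, -95.5, 160.6]
orientation: [[1.0, 0.007, -0.002], [0.007, -1.0, 0.0], [-0.002, -0.0, -1.0]]
contact_force: [-0.1, -0.3, 0.1]
finger_gap: 55.5
```

```bash
python3 - <<'E'
from h import *
s=st()
t=capture("top");c=capture("side");crop(t,(270,190,430,290),5,"pics/t2.png");crop(c,(280,160,420,280),5,"pics/s2.png")
E
```

```text
t 2.48 j [  7.3  31.7  -5.4 100.3   3.8  48.2 -89.4] p [584.4 -95.5 160.6] rail [ 68.1 -96.5 160.6] F [-0.1 -0.3  0.1] gap 55.5
```

View pics/s2.png

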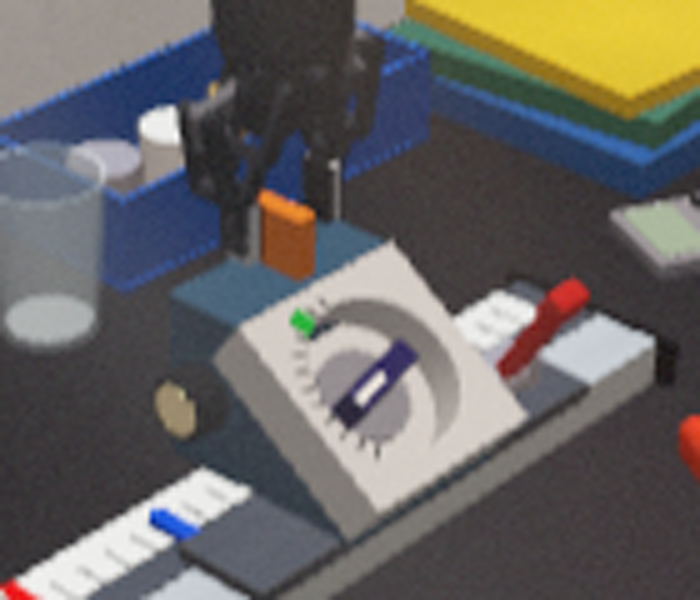

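View pics/t2.png

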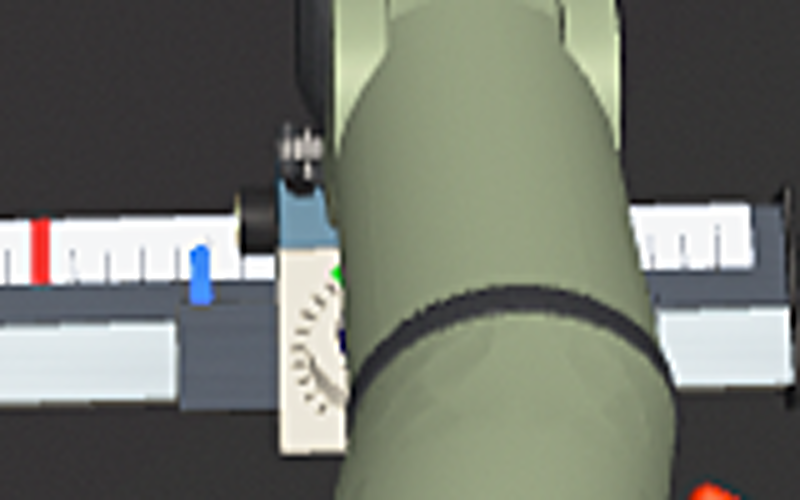

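The open fingers straddle the rib, which is at about (285,235) in the side crop. I'll close and slide the box.

Request:
send_rows:
  rows:
    - {"delta_rot": [0,0,0.3],"linear": [0.1,-0.4,0],"jaw": 0.3}
    - {"delta_rot": [0,0,0],"linear": [0,0,0],"jaw": -1}
    - {"delta_rot": [0,0,0],"linear": [0,0,0],"jaw": -1}
    - {"delta_rot": [0,0,0],"linear": [0,0,0],"jaw": -1}
    - {"delta_rot": [0,0,0],"linear": [0,0,0],"jaw": -1}
    - {"delta_rot": [0,0,0],"linear": [0,0,0],"jaw": -1}
  newtons: 30

```text
t: 3.32
position: [586.0, -91.4, 161.6]
orientation: [[1.0, 0.002, 0.0], [0.002, -1.0, -0.0], [0.0, 0.0, -1.0]]
contact_force: [-1.1, -0.5, 6.5]
finger_gap: 13.4
```

```bash
python3 - <<'E'
from h import *
s=st();print(s["orientation"].round(4))
t=capture("top");ce=[cv2.moments(mask(t,*a)) for a in (((0,120,120),(8,255,255),(265,225,290,255)),((100,120,120),(120,255,255),(300,236,320,258)))]
P=[onz(t,m["m10"]/m["m00"],m["m01"]/m["m00"],z) for m,z in zip(ce,(30,35))]
print([railpt(p).round(1) for p in P])
E
```

```text
t 3.33 j [  6.9  31.6  -5.3 100.2   3.7  48.3 -90. ] p [586.  -91.4 161.6] rail [ 69.7 -92.3 161.6] F [-1.1 -0.5  6.5] gap 13.4
[[ 1.0e+00  1.9e-03  4.0e-04]
 [ 1.9e-03 -1.0e+00 -1.0e-04]
 [ 4.0e-04  1.0e-04 -1.0e+00]]
[array([ 67.1, 107.3,  30. ]), array([48.8, 13.2, 35. ])]
```

Request:
send_rows:
  rows:
    - {"delta_rot": [0,0,-0.65],"linear": [0,0,0],"jaw": -1}
    - {"delta_rot": [0,0,0],"linear": [0,-0.5,0],"jaw": -1}
    - {"delta_rot": [0,0,0],"linear": [0,-1,0],"jaw": -1}
    - {"delta_rot": [0,0,0],"linear": [0,-1.3,0],"jaw": -1}
    - {"delta_rot": [0,0,0],"linear": [0,-1.3,0],"jaw": -1}
    - {"delta_rot": [0,0,0],"linear": [0,-1.3,0],"jaw": -1}
    - {"delta_rot": [0,0,0],"linear": [0,-1.3,0],"jaw": -1}
    - {"delta_rot": [0,0,0],"linear": [0,-1.2,0],"jaw": -1}
    - {"delta_rot": [0,0,0],"linear": [0,-0.9,0],"jaw": -1}
    - {"delta_rot": [0,0,0],"linear": [0,-0.6,0],"jaw": -1}
    - {"delta_rot": [0,0,0],"linear": [0,0,0],"jaw": -1}
    - {"delta_rot": [0,0,0],"linear": [0,0,0],"jaw": -1}

```text
t: 4.88
position: [584.6, 3.3, 161.6]
orientation: [[1.0, 0.013, 0.0], [0.013, -1.0, 0.001], [0.0, -0.001, -1.0]]
contact_force: [-2.5, 2.3, 6.4]
finger_gap: 13.6
```

```bash
cat > ba.py <<'E'
from h import *
s=st()
t=capture("top");c=capture("side")
crop(t,(230,200,390,290),5,"pics/t3.png");crop(c,(245,245,325,305),10,"pics/s3.png")
for nm,im,ra,rb in(("top",t,(265,225,290,255),(265,236,290,258)),("side",c,(270,268,300,300),(265,262,310,305))):
    P=[]
    for lo,hi,r,z in(((0,120,90),(8,255,255),ra,30),((100,120,90),(125,255,255),rb,35)):
        m=cv2.moments(mask(im,lo,hi,r),True)
        if m["m00"]:
            u=(m["m10"]/m["m00"],m["m01"]/m["m00"]);print(nm,m["m00"],np.round(u,1),railpt(onz(im,*u,z)).round(1))
E
python3 ba.py
```

```text
t 4.88 j [ -1.9  31.   -5.9 101.5   4.1  47.7 -99. ] p [584.6   3.3 161.6] rail [ 69.6   2.3 161.6] F [-2.5  2.3  6.4] gap 13.6
top 22.0 [277.7 235.8] [ 78.8 106.8  30. ]
top 47.0 [277.1 246.2] [ 46.8 108.4  35. ]
side 7.0 [281.3 277.4] [ 83.  105.5  30. ]
side 38.0 [288.5 280.2] [ 55.3 104.6  35. ]
```

View pics/t3.png

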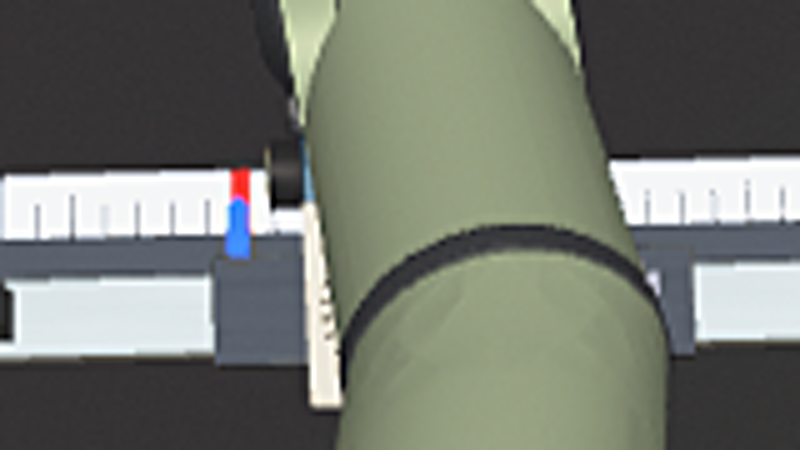

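View pics/s3.png

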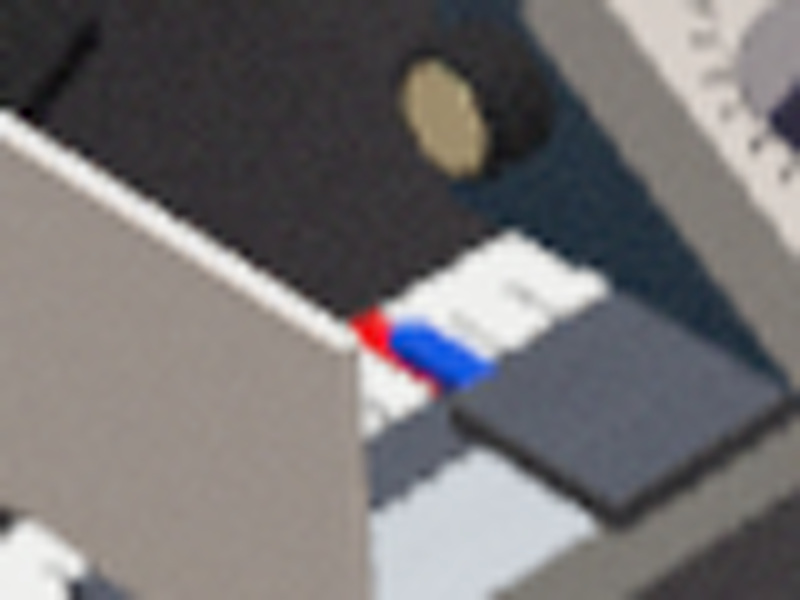

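```bash
cat > sub.py <<'E'
from h import *
t0=pickle.load(open("pics/top0.pkl","rb"));t=capture("top")
def w(im,rows,x0,x1,ch):
    I=im["image"].astype(float);o=[]
    for r in rows:
        a=I[r,x0:x1];k=np.clip(a[:,0]-a[:,2],0,None) if ch=="r" else np.clip(a[:,2]-a[:,0],0,None)
        k[k<25]=0
        if k.sum()>100:o.append(railpt(onz(im,(k*np.arange(x0,x1)).sum()/k.sum(),r,30 if ch=="r" else 35))[1])
    return np.round(o,1)
print("band0",w(t0,range(235,247),270,287,"r"));print("band",w(t,range(234,239),270,287,"r"));print("arrow0",w(t0,range(240,250),302,318,"b"));print("arrow",w(t,range(242,251),270,286,"b"))
E
python3 sub.py
```

```text
band0 [107.  107.1 107.1 107.1 107.2 107.2 107.2 107.2 107.3 107.3 107.3 107.2]
band [106.9 107.  107.1 106.6 106.5]
arrow0 [13.2 13.2 13.1 12.9 12.9 13.1 12.7 12.7 12.5 12.4]
arrow [108.4 108.5 108.5 108.5 108.6 108.5 108.5 108.4 108. ]
```

Request:
send_rows:
  rows:
    - {"delta_rot": [0,0,0],"linear": [0,0.06,0],"jaw": -1}
    - {"delta_rot": [0,0,0],"linear": [0,0.06,0],"jaw": -1}
    - {"delta_rot": [0,0,0],"linear": [0,0,0],"jaw": -1}
    - {"delta_rot": [0,0,0],"linear": [0,0,0],"jaw": -1}
    - {"delta_rot": [0,0,0],"linear": [0,0,0],"jaw": -1}

```text
t: 5.65
position: [584.6, 1.9, 161.6]
orientation: [[1.0, 0.013, 0.0], [0.013, -1.0, 0.0], [0.0, -0.0, -1.0]]
contact_force: [-3.6, 2.0, 6.7]
finger_gap: 13.9
```

```bash
python3 sub.py;python3 -c "
from h import *
st()"
```

```text
band0 [107.  107.1 107.1 107.1 107.2 107.2 107.2 107.2 107.3 107.3 107.3 107.2]
band [107.  107.  107.1 107.1 107.1]
arrow0 [13.2 13.2 13.1 12.9 12.9 13.1 12.7 12.7 12.5 12.4]
arrow [107.3 107.4 107.4 107.4 106.9 107.  107.1 107.1 107. ]
t 5.7 j [ -1.8  31.   -5.9 101.5   4.1  47.7 -98.9] p [584.6   1.9 161.6] rail [ 69.6   1.  161.6] F [-1.7  2.1  6.5] gap 13.3
```

Request:
send_rows:
  rows:
    - {"delta_rot": [0,0,0],"linear": [0,0,0],"jaw": 0.2}
    - {"delta_rot": [0,0,0],"linear": [0,0,0],"jaw": 0.2}
    - {"delta_rot": [0,0,0],"linear": [0,0,0],"jaw": 0.2}
    - {"delta_rot": [0,0,0],"linear": [0,0,-2],"jaw": 0.2}
    - {"delta_rot": [0,0,0],"linear": [0,0,-4],"jaw": 0.2}
    - {"delta_rot": [0,0,0],"linear": [0,0,-4],"jaw": 0.2}
    - {"delta_rot": [0,0,0],"linear": [-3,4,0],"jaw": -1}
    - {"delta_rot": [0,0,0],"linear": [-3,5,0],"jaw": -1}
    - {"delta_rot": [0,0,0],"linear": [-3,5,0],"jaw": -1}
    - {"delta_rot": [0,0,0],"linear": [-3,5,0],"jaw": -1}
    - {"delta_rot": [0,0,0],"linear": [-3,5,0],"jaw": -1}
    - {"delta_rot": [0,0,0],"linear": [0,0,0],"jaw": -1}

```text
t: 7.2
position: [435.4, -244.1, 261.5]
orientation: [[1.0, 0.007, -0.0], [0.007, -1.0, -0.001], [-0.0, 0.001, -1.0]]
contact_force: [0.7, 1.7, -0.4]
finger_gap: 0.2
```

```bash
python3 sub.py; python3 - <<'E'
from h import *
s=st();t=capture("top");c=capture("side")
pickle.dump((t,c),open("pics/b.pkl","wb"))
crop(t,(260,190,420,290),5,"pics/t4.png");crop(c,(240,180,420,310),4.4,"pics/s4.png")
E
```

```text
band0 [107.  107.1 107.1 107.1 107.2 107.2 107.2 107.2 107.3 107.3 107.3 107.2]
band [107.  107.  107.1 107.1 107.1]
arrow0 [13.2 13.2 13.1 12.9 12.9 13.1 12.7 12.7 12.5 12.4]
arrow [107.3 107.4 107.4 107.4 106.9 107.  107.  107.1 107. ]
t 7.25 j [ 22.9  16.4  -0.9 108.2   0.3  55.4 -67.6] p [ 436.9 -241.9  261.4] rail [ -81.4 -240.8  261.4] F [1.  1.4 0.1] gap 0.0
```

View pics/t4.png

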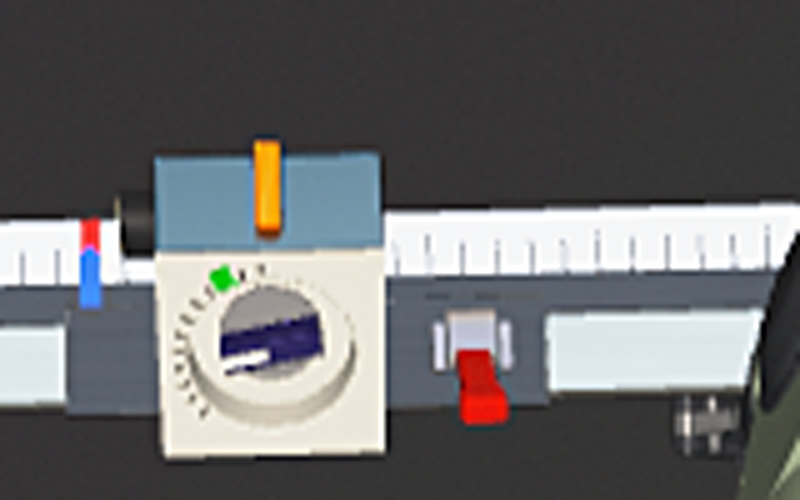

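View pics/s4.png

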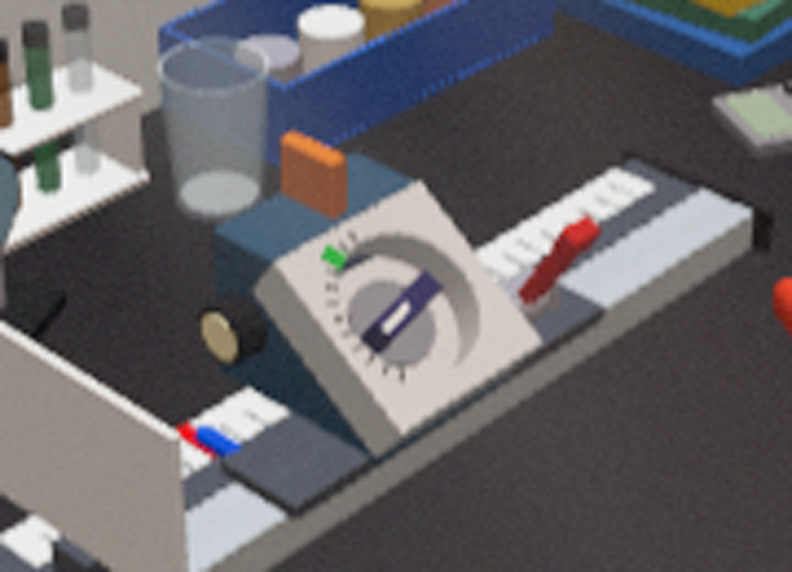

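The box held after release, with the arrow at the band, (90,260) in the top crop. Next come the lever, hinge and dial positions.

```bash
python3 - <<'E'
from h import *
t,c=pickle.load(open("pics/b.pkl","rb"))
pt=lambda x,y:(260+x/5-.4,190+y/5-.4)
for n,x,y,z in(("hinge",473,340,55),("head",484,404,122),("rib",268,188,190),("housTL",155,156,151),("housTR",381,153,151),("ridgeL",160,250,151),("ridgeR",384,247,151),("foot+y",66,365,44),("foot-y",549,355,44)):
    print(n,railpt(onz(t,*pt(x,y),z)).round(1))
s=get_state();print(s["position"])
E
```

```text
hinge [   4.5 -114.9   55. ]
head [ -40.8 -113.9  122. ]
rib [ 67.9   1.3 190. ]
housTL [ 95.5  62.3 151. ]
housTR [ 94.3 -60.7 151. ]
ridgeL [ 43.5  60.3 151. ]
ridgeR [ 42.2 -60.7 151. ]
foot+y [ -2.9 120.7  44. ]
foot-y [  -3.7 -159.7   44. ]
[ 438.190268   -239.81782022  261.30789785]
```

```bash
python3 - <<'E'
from h import *
st();R=rl()@np.diag([1,-1,-1.])
go(world([-95,-115,110]),R);print(world([-95,-115,110]))
E
```

```text
t 7.35 j [ 22.7  16.4  -1.  108.2   0.3  55.4 -67.6] p [ 438.2 -239.8  261.3] rail [ -80.1 -238.8  261.3] F [ 0.7 -0.1 -0.3] gap -0.0
rot(tool) [-0.02 -0.01  0.02]
lin after rot cm [ -1.49 -12.38  15.13]
lin now cm [ -1.49 -12.37  15.13]
[ 421.61981736 -116.25486769  110.        ]
```

Request:
send_rows:
  rows:
    - {"delta_rot": [0,0,0],"linear": [-0.5,-4.2,0],"jaw": -1}
    - {"delta_rot": [0,0,0],"linear": [-0.5,-4.2,0],"jaw": -1}
    - {"delta_rot": [0,0,0],"linear": [-0.5,-4,1],"jaw": -1}
    - {"delta_rot": [0,0,0],"linear": [0,0,3.5],"jaw": -1}
    - {"delta_rot": [0,0,0],"linear": [0,0,3.5],"jaw": -1}
    - {"delta_rot": [0,0,0],"linear": [0,0,3.5],"jaw": -1}
    - {"delta_rot": [0,0,0],"linear": [0,0,3.6],"jaw": -1}
    - {"delta_rot": [0,0,0],"linear": [0,0,0],"jaw": -1}

```text
t: 8.35
position: [420.3, -115.2, 108.8]
orientation: [[1.0, 0.015, -0.004], [0.015, -1.0, 0.001], [-0.004, -0.001, -1.0]]
contact_force: [0.1, -0.1, 0.4]
finger_gap: 0.1
```

```bash
python3 - <<'E'
from h import *
s=st();print(s["orientation"].round(3));c=capture("side");crop(c,(320,180,420,260),7,"pics/s5.png")
E
```

```text
t 8.35 j [ 11.3  24.8  -4.7 124.9   3.8  30.6 -85.4] p [ 420.3 -115.2  108.8] rail [ -96.3 -113.9  108.8] F [ 0.1 -0.1  0.4] gap 0.1
[[ 1.     0.015 -0.004]
 [ 0.015 -1.     0.001]
 [-0.004 -0.001 -1.   ]]
```

View pics/s5.png

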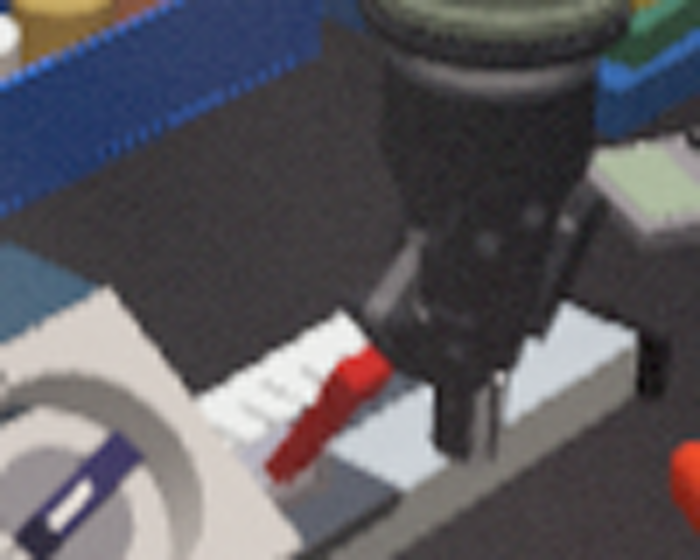

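The closed fingers stand on the -x side of the lever head, at about (370,365) in the crop. Now to push.

Request:
send_rows:
  rows:
    - {"delta_rot": [0,0,0],"linear": [1,0,0],"jaw": -1}
    - {"delta_rot": [0,0,0],"linear": [1,0,0],"jaw": -1}
    - {"delta_rot": [0,0,0],"linear": [1,0,0],"jaw": -1}
    - {"delta_rot": [0,0,0],"linear": [1,0,0],"jaw": -1}
    - {"delta_rot": [0,0,0],"linear": [1,0,0],"jaw": -1}
    - {"delta_rot": [0,0,0],"linear": [1,0,0],"jaw": -1}
    - {"delta_rot": [0,0,0],"linear": [1,0,0],"jaw": -1}
    - {"delta_rot": [0,0,0],"linear": [1,0,0],"jaw": -1}
    - {"delta_rot": [0,0,0],"linear": [0,0,0],"jaw": -1}

```text
t: 9.52
position: [501.9, -115.5, 110.2]
orientation: [[1.0, 0.013, 0.0], [0.013, -1.0, 0.0], [0.0, -0.0, -1.0]]
contact_force: [-0.3, -0.1, 0.4]
finger_gap: 0.1
```

Request:
send_rows:
  rows:
    - {"delta_rot": [0,0,0],"linear": [0.7,0,0],"jaw": -1}
    - {"delta_rot": [0,0,0],"linear": [0.7,0,0],"jaw": -1}
    - {"delta_rot": [0,0,0],"linear": [0.7,0,0],"jaw": -1}
    - {"delta_rot": [0,0,0],"linear": [0.7,0,0],"jaw": -1}
    - {"delta_rot": [0,0,0],"linear": [0.7,0,0],"jaw": -1}
    - {"delta_rot": [0,0,0],"linear": [0,0,0],"jaw": -1}

```text
t: 10.28
position: [535.5, -115.1, 109.6]
orientation: [[1.0, 0.013, -0.002], [0.013, -1.0, 0.0], [-0.002, -0.0, -1.0]]
contact_force: [-4.6, -0.4, -3.2]
finger_gap: 0.0
```

```bash
python3 - <<'E'
from h import *
s=st();c=capture("side");crop(c,(320,180,420,260),7,"pics/s6.png")
E
```

```text
t 10.28 j [  9.   32.4  -4.2 109.    3.6  38.8 -86.6] p [ 535.5 -115.1  109.6] rail [  18.9 -115.4  109.6] F [-4.6 -0.4 -3.2] gap 0.0
```

View pics/s6.png

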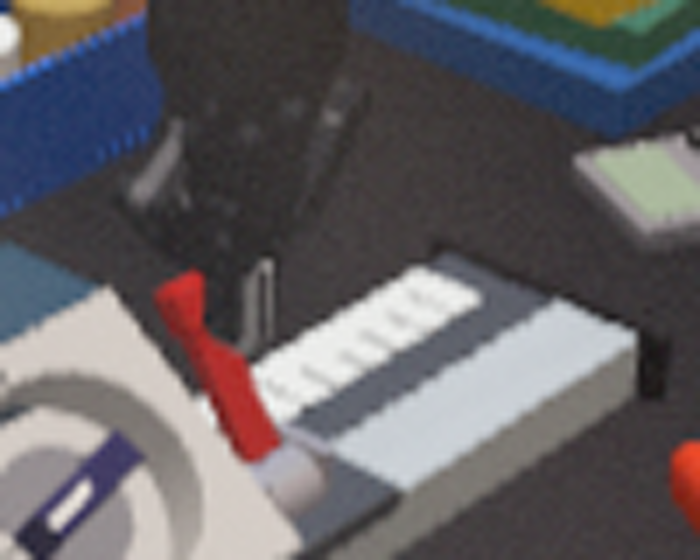

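Request:
send_rows:
  rows:
    - {"delta_rot": [0,0,0],"linear": [0.3,0,0],"jaw": -1}
    - {"delta_rot": [0,0,0],"linear": [0.3,0,0],"jaw": -1}
    - {"delta_rot": [0,0,0],"linear": [0,0,0],"jaw": -1}

```text
t: 10.7
position: [540.8, -115.1, 109.8]
orientation: [[1.0, 0.013, -0.004], [0.013, -1.0, 0.0], [-0.004, -0.0, -1.0]]
contact_force: [-10.9, -0.0, 2.1]
finger_gap: -0.1
```

Request:
send_rows:
  rows:
    - {"delta_rot": [0,0,0],"linear": [0.3,0,0],"jaw": -1}
    - {"delta_rot": [0,0,0],"linear": [0,0,0],"jaw": -1}

```text
t: 10.95
position: [541.5, -115.1, 109.5]
orientation: [[1.0, 0.012, -0.008], [0.012, -1.0, 0.0], [-0.008, -0.0, -1.0]]
contact_force: [-24.6, 2.1, 12.0]
finger_gap: 0.1
```

```bash
python3 - <<'E'
from h import *
s=st();c=capture("side");crop(c,(320,180,420,260),7,"pics/s7.png")
E
```

```text
t 10.95 j [  8.9  33.   -4.1 107.9   3.6  39.7 -86.7] p [ 541.5 -115.1  109.5] rail [  24.8 -115.5  109.5] F [-24.6   2.1  12. ] gap 0.1
```

View pics/s7.png

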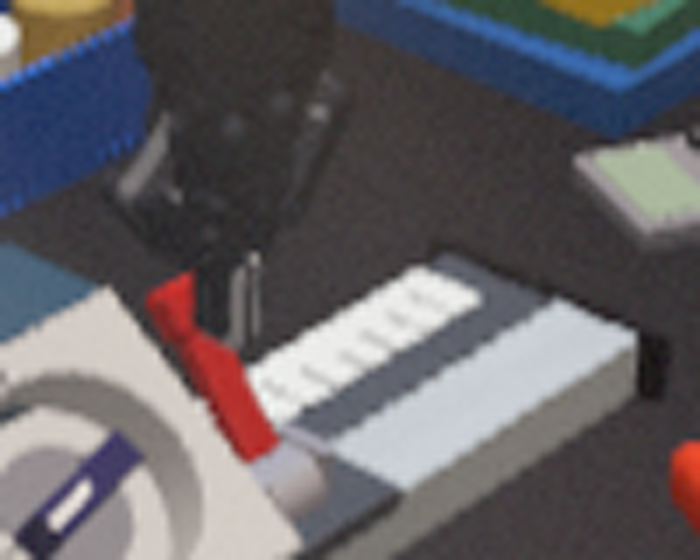

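At 27 N the finger moved only 0.7 mm, and x = 24.8 matches the geometry of the stop, so the lever is clamped. I'll back off and check it, then set up for the dial.

Request:
send_rows:
  rows:
    - {"delta_rot": [0,0,0],"linear": [-1,0,0],"jaw": -1}
    - {"delta_rot": [0,0,0],"linear": [-2,0,-2],"jaw": -1}
    - {"delta_rot": [0,0,0],"linear": [-2,0,-4],"jaw": -1}
    - {"delta_rot": [0,0,0],"linear": [-2,0,-4],"jaw": -1}
    - {"delta_rot": [0,0,0],"linear": [-2,0,-4],"jaw": -1}
    - {"delta_rot": [0,0,-10],"linear": [0,0,0],"jaw": -1}
    - {"delta_rot": [0,0,-10],"linear": [0,0,0],"jaw": -1}
    - {"delta_rot": [0,0,-10],"linear": [0,0,0],"jaw": -1}
    - {"delta_rot": [0,0,-10],"linear": [0,0,0],"jaw": -1}
    - {"delta_rot": [0,0,-10],"linear": [0,0,0],"jaw": -1}
    - {"delta_rot": [0,0,0],"linear": [0,0,0],"jaw": -1}

```text
t: 12.38
position: [455.6, -116.3, 250.5]
orientation: [[0.634, 0.774, 0.001], [0.774, -0.634, 0.0], [0.001, 0.001, -1.0]]
contact_force: [-0.6, -0.1, -0.7]
finger_gap: -0.2
```

```bash
python3 sub.py; python3 - <<'E'
from h import *
s=st();t=capture("top");c=capture("side")
pickle.dump((t,c),open("pics/c.pkl","wb"))
crop(t,(260,190,420,290),5,"pics/t8.png");crop(c,(310,190,410,280),7.5,"pics/s8.png")
from scipy.optimize import least_squares
D=np.array([[29.9,91.67,624.7,230.8],[21.2,101.1,549.6,260.9],[31.7,100.3,592.2,160.6],[16.4,108.2,499.5,261.3],[24.8,124.9,435.8,108.8],[33,107.9,553.6,109.5]])
a,b=np.radians(D[:,0]),np.radians(D[:,0]+D[:,1])
f=lambda p:np.r_[p[2]+p[0]*np.sin(a)+p[1]*np.sin(b)-D[:,2],p[3]+p[0]*np.cos(a)+p[1]*np.cos(b)-D[:,3]]
r=least_squares(f,[400,400,0,0]);print(r.x,r.fun.round(1))
E
```

```text
band0 [107.  107.1 107.1 107.1 107.2 107.2 107.2 107.2 107.3 107.3 107.3 107.2]
band [106.9 107.  107.1 107.1 107.1]
arrow0 [13.2 13.2 13.1 12.9 12.9 13.1 12.7 12.7 12.5 12.4]
arrow [107.3 107.4 107.4 107.4 106.9 107.  107.  107.1 107. ]
t 12.43 j [ 18.4  14.8 -13.5 112.4   4.3  53.2 -36.8] p [ 455.5 -116.3  250.5] rail [ -61.2 -115.5  250.5] F [ 0.3 -0.8  0.5] gap 0.1
[521.82491835 424.21552704   2.65518981   1.01802777] [-0.5  0.3 -0.1 -0.3 -0.2  0.8  0.5 -0.1  0.5 -0.6 -0.3 -0.1]
```

View pics/t8.png

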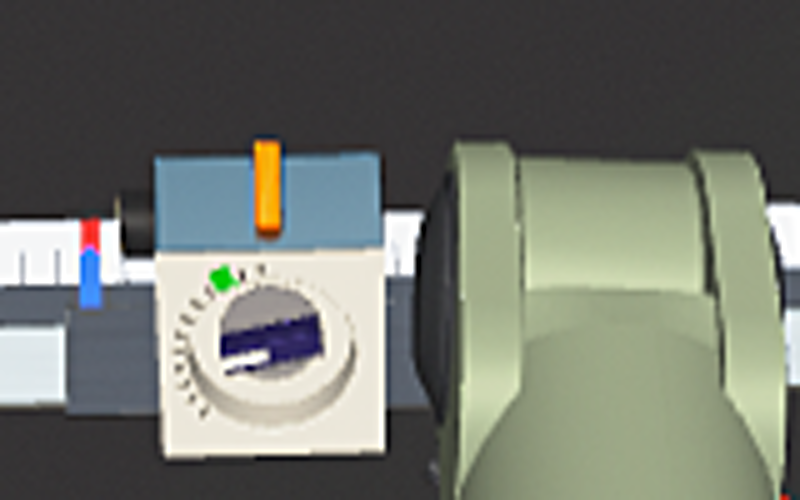

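View pics/s8.png

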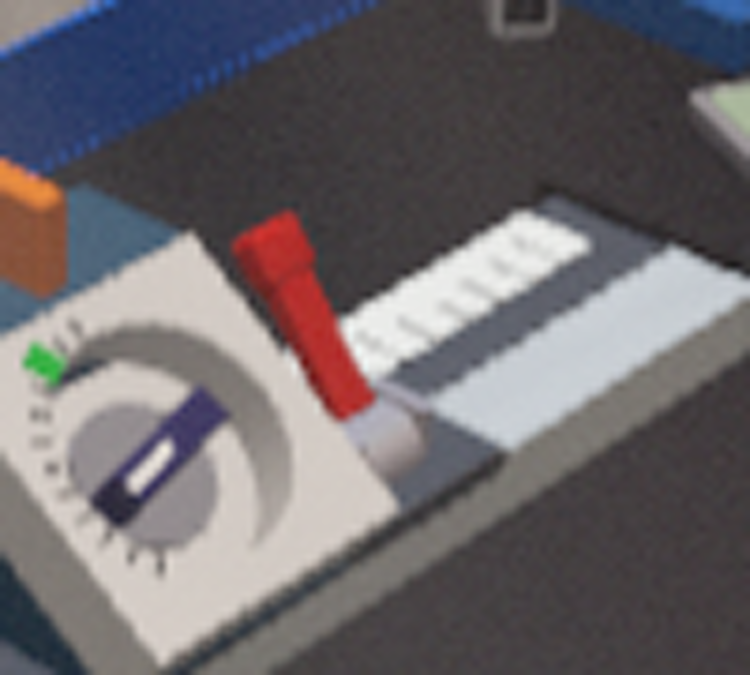

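```bash
python3 - <<'E'
from h import *
t,c=pickle.load(open("pics/c.pkl","rb"))
crop(t,(290,238,336,282),17,"pics/td.png");crop(c,(308,228,352,268),17,"pics/sd.png")
# projected frame check: face plane circles/pts assuming dial at rail(-10-.57,0.3,115-.8)
u=np.array([np.cos(np.radians(35)),0,np.sin(np.radians(35))]);d=np.array([-u[2],0,u[0]])
C=np.array([-10,0.3,115])-d
for im,n,o in((t,"t",(290,238)),(c,"s",(308,228))):
    for nm,X in(("ctr",C),("rim up",C+d+46*u),("rim dn",C+d-46*u),("rim +y",C+d+np.array([0,46,0])),("rim -y",C+d-np.array([0,46,0])),("green",C+d+52*(u*np.cos(.5)+np.array([0,1,0])*np.sin(.5)))):
        q=proj(im,world(X));print(n,nm,q.round(1),"crop",((q-o+.5)*17).round())
E
```

```text
t ctr [314.3 260.4] crop [422. 389.]
t rim up [314.  245.5] crop [416. 135.]
t rim dn [314.7 275.3] crop [428. 642.]
t rim +y [297.6 261. ] crop [138. 399.]
t rim -y [331.  260.2] crop [706. 386.]
t green [304.8 245.8] crop [260. 141.]
s ctr [333.5 248.7] crop [442. 361.]
s rim up [323.2 234.7] crop [266. 122.]
s rim dn [344.3 262.6] crop [625. 598.]
s rim +y [321.3 256. ] crop [235. 484.]
s rim -y [345.5 241.5] crop [646. 237.]
s green [316.6 238.6] crop [154. 188.]
```

View pics/td.png

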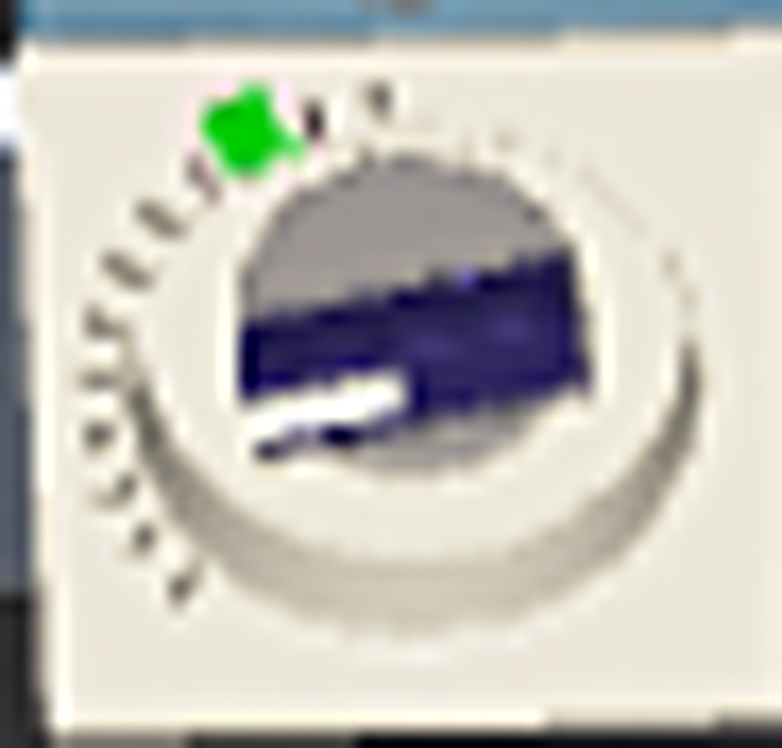

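View pics/sd.png

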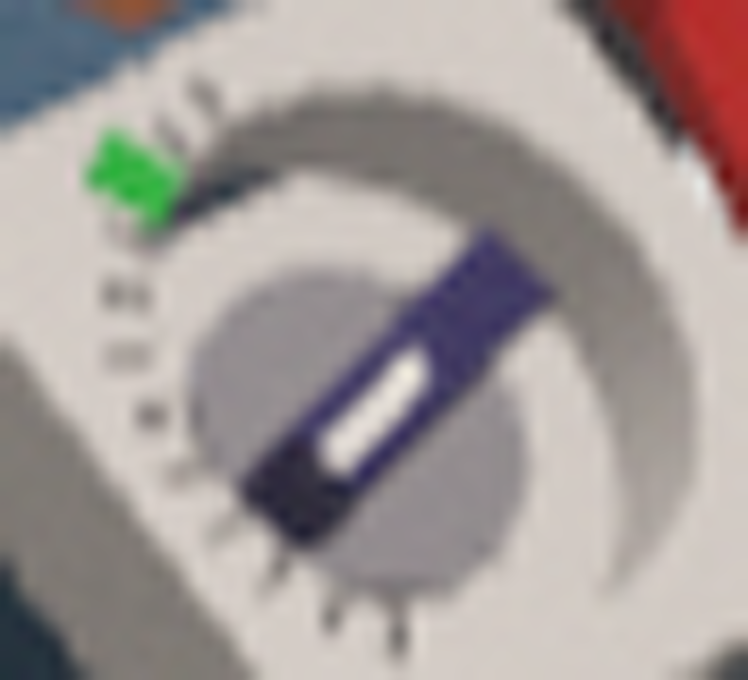

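```bash
cat >> h.py <<'E'
UU=np.array([np.cos(np.radians(35)),0,np.sin(np.radians(35))]);DD=np.array([-UU[2],0,UU[0]])
DC=np.array([-10,0.9,115])-DD   # dial top centre in rail coords
def onface(im,u,v,off=0): # rail ray onto dial top plane (+off along DD); returns (upslope, y) rel. dial centre
    o,d=ray(im,u,v);o=railpt(o);d=rl().T@d
    k=((DC+off*DD-o)@DD)/(d@DD);X=o+k*d-DC;return np.array([X@UU,X[1]])
def pang(a): return -np.arctan2(a[1],a[0])
E
python3 - <<'E'
from h import *
t,c=pickle.load(open("pics/c.pkl","rb"))
T=lambda x,y:onface(t,290+x/17-.5,238+y/17-.5);S=lambda x,y:onface(c,308+x/17-.5,228+y/17-.5)
for n,F,a,b in(("white t",T,(400,387),(250,418)),("white s",S,(425,360),(335,460)),("edge s",S,(490,230),(310,415)),("edge t low",T,(590,385),(265,455))):
    A,B=F(*a),F(*b);print(n,A.round(1),B.round(1),pang(B-A))
for n,F,a in(("green t",T,(248,130)),("green s",S,(135,172))):
    o=F(*a);print(n,o,pang(o))
E
```

```text
white t [0.5 2.9] [-4.4 27.4] -1.7718536614803717
white s [1.5 1.9] [-4.6 27. ] -1.8073874439179463
edge s [ 13.8 -23.5] [ 3.3 25.7] -1.7798103075492995
edge t low [  0.1 -27.9] [-11.3  25.2] -1.7815399568689343
green t [47.14373462 26.21007474] -0.5074082216080393
green s [49.51470626 24.62236279] -0.46146421730990367
```

Request:
send_rows:
  rows:
    - {"delta_rot": [-7.7,6.3,0],"linear": [0,0,0],"jaw": -1}
    - {"delta_rot": [-7.7,6.3,0],"linear": [0,0,0],"jaw": -1}
    - {"delta_rot": [0,0,0],"linear": [0,0,0],"jaw": -1}

```text
t: 12.9
position: [453.2, -116.7, 250.2]
orientation: [[0.598, 0.725, 0.342], [0.772, -0.636, -0.001], [0.216, 0.264, -0.94]]
contact_force: [-0.2, 0.0, -0.1]
finger_gap: -0.0
```

```bash
python3 - <<'E'
from h import *
s=st();print(s["orientation"].round(3))
j=np.radians(s["joint_pos"]);p=s["position"];z=s["orientation"][:,2]
# wrist distance from shoulder = law of cosines
l2,l3=521.8,424.2
d=np.sqrt(l2**2+l3**2+2*l2*l3*np.cos(j[3]))
# shoulder at (0,0,d1), wrist = p - L z, d1 - L = 1.0
from scipy.optimize import brentq
f=lambda L:np.linalg.norm(p-L*z-np.array([0,0,L+1.0]))-d
for L in range(100,600,50):print(L,round(f(L),1))
E
```

```text
t 12.9 j [ 23.8   6.  -15.5 127.4  -2.8  27.1 -28.5] p [ 453.2 -116.7  250.2] rail [ -63.4 -115.8  250.2] F [-0.2  0.  -0.1] gap -0.0
[[ 0.598  0.725  0.342]
 [ 0.772 -0.636 -0.001]
 [ 0.216  0.264 -0.94 ]]
100 70.0
150 54.2
200 38.5
250 23.0
300 7.6
350 -7.7
400 -22.8
450 -37.7
500 -52.5
550 -66.9
```

```bash
cat > fk.py <<'E'
import numpy as np
from scipy.spatial.transform import Rotation as Ro
def fk(q,s=(-1,1,-1,1,-1,1,-1),l=(326,521.8,424.2,325),off=0):
    R=np.eye(3);p=np.array([0,0,l[0]],float)
    ax="zyzyzyz"
    for i in range(7):
        R=R@Ro.from_euler(ax[i],s[i]*q[i],degrees=True).as_matrix()
        if i==2:p=p+R[:,2]*l[1]
        if i==4:p=p+R[:,2]*l[2]
        if i==6:p=p+R[:,2]*l[3]
    return p,R@Ro.from_euler("z",off,degrees=True).as_matrix()
E
python3 - <<'E'
from h import *; from fk import fk
import itertools
A=[([60.779,29.874,-2.08,91.645,1.215,58.505,-6.463],[266.07,-565.5,231.3]),([18.4,14.8,-13.5,112.4,4.3,53.2,-36.8],[455.5,-116.3,250.5])]
s=get_state();A.append((s["joint_pos"],s["position"]))
for s3,s5 in itertools.product((1,-1),(1,-1)):
    print(s3,s5,[np.round(fk(q,(-1,1,s3,1,s5,1,-1))[0]-p,1) for q,p in A])
for s3,s5,s7 in itertools.product((1,-1),(1,-1),(1,-1)):
    R=fk(s["joint_pos"],(-1,1,s3,1,s5,1,s7))[1];print(s3,s5,s7,(R.T@s["orientation"]).round(2).tolist())
E
```

```text
1 1 [array([23.8, 15.8,  0.5]), array([ -46.8, -116.1,    1.3]), array([ -93.9, -189.3,   -0.8])]
1 -1 [array([13.4, 10.4,  0.8]), array([ -67.2, -149.3,    3.6]), array([ -84.6, -178. ,   -1.2])]
-1 1 [array([60.7, 36.9,  0.8]), array([14.5, 96.4,  3.6]), array([12.8, 42.4, -1.2])]
-1 -1 [array([50.7, 30.8,  0.5]), array([10.9, 57.6,  1.3]), array([14.9, 56.9, -0.8])]
1 1 1 [[-0.55, -0.83, -0.08], [0.8, -0.55, 0.26], [-0.26, 0.08, 0.96]]
1 1 -1 [[0.37, -0.91, 0.17], [0.89, 0.4, 0.21], [-0.26, 0.08, 0.96]]
1 -1 1 [[-0.48, -0.88, -0.04], [0.85, -0.47, 0.23], [-0.22, 0.08, 0.97]]
1 -1 -1 [[0.45, -0.88, 0.17], [0.87, 0.48, 0.15], [-0.22, 0.08, 0.97]]
-1 1 1 [[-0.88, -0.47, -0.02], [0.47, -0.88, 0.04], [-0.04, 0.02, 1.0]]
-1 1 -1 [[-0.09, -1.0, 0.02], [1.0, -0.09, 0.04], [-0.04, 0.02, 1.0]]
-1 -1 1 [[-0.84, -0.55, -0.0], [0.55, -0.84, -0.0], [0.0, -0.0, 1.0]]
-1 -1 -1 [[0.0, -1.0, -0.0], [1.0, 0.0, -0.0], [0.0, -0.0, 1.0]]
```

```bash
cat > fk.py <<'E'
import numpy as np
from scipy.spatial.transform import Rotation as Ro
P0=np.array([326,521.8,424.2,325,-59,0,0,0,0,0.])
def fk(q,P=P0):
    R=np.eye(3);p=np.array([0,0,P[0]],float)
    ax="zyzyzyz";s=(-1,1,-1,1,-1,1,-1)
    for i in range(7):
        R=R@Ro.from_euler(ax[i],s[i]*q[i],degrees=True).as_matrix()
        if i==0:p=p+R@[P[7],P[4],0]
        if i==2:p=p+R@[P[8],P[5],P[1]]
        if i==4:p=p+R@[P[9],P[6],P[2]]
        if i==6:p=p+R[:,2]*P[3]
    return p,R@Ro.from_euler("z",90,degrees=True).as_matrix()
E
python3 - <<'E'
from h import *; from fk import *
from scipy.optimize import least_squares
D=[([60.779,29.874,-2.08,91.645,1.215,58.505,-6.463],[266.07,-565.5,231.3]),([18.4,14.8,-13.5,112.4,4.3,53.2,-36.8],[455.5,-116.3,250.5]),
([16.4,21.2,-4.3,101.1,1.7,57.8,-77.3],[518.7,-181.7,260.9]),([7.3,31.7,-5.4,100.3,3.8,48.2,-89.4],[584.4,-95.5,160.6]),([-1.9,31,-5.9,101.5,4.1,47.7,-99],[584.6,3.3,161.6]),
([22.7,16.4,-1,108.2,.3,55.4,-67.6],[438.2,-239.8,261.3]),([11.3,24.8,-4.7,124.9,3.8,30.6,-85.4],[420.3,-115.2,108.8]),([8.9,33,-4.1,107.9,3.6,39.7,-86.7],[541.5,-115.1,109.5])]
s=get_state();D.append((s["joint_pos"],s["position"]))
f=lambda P:np.r_[np.concatenate([fk(q,P)[0]-p for q,p in D]),(P-P0)*.01]
r=least_squares(f,P0);print(r.x.round(1));print(r.fun[:27].reshape(-1,3).round(1));np.save("P.npy",r.x)
E
```

```text
[ 3.215e+02  5.280e+02  4.217e+02  3.271e+02 -2.350e+01 -3.660e+01
  9.000e-01 -2.000e-01  2.000e-01 -4.000e-01]
[[ 0.1 -0.   0.1]
 [-0.1 -0.5  0.2]
 [-0.   0.6  0. ]
 [ 0.4  0.6  0.1]
 [-0.1 -0.3 -0.2]
 [ 0.2  0.1  0.2]
 [ 0.3  0.1  0.1]
 [-0.6 -0.8 -0.3]
 [ 0.   0.2 -0.2]]
```

```bash
cat > ik.py <<'E'
from h import *; from fk import *
from scipy.optimize import least_squares
P=np.load("P.npy")
LO=np.array([-166.77,-17.47,-85.68,9.62,-72.42,9.2,-144.41])+1;HI=np.array([166.77,122.26,81.53,139.38,252.41,110.78,144.41])-1
def ik(p,R,q0,reg=.0):
    def f(q):
        a,B=fk(q,P);return np.r_[(a-p),5*Ro.from_matrix(B.T@R).as_rotvec(degrees=True),reg*(q-q0)]
    r=least_squares(f,np.clip(q0,LO+.1,HI-.1),bounds=(LO,HI));a,B=fk(r.x,P)
    return r.x,np.linalg.norm(a-p),np.degrees(np.linalg.norm(Ro.from_matrix(B.T@R).as_rotvec()))
def toolR(tilt,th):
    # tool axis tilted `tilt` deg; roll such that tool x ~ pointer direction th
    a=np.radians(tilt);z=np.array([np.sin(a),0,-np.cos(a)]);u=np.array([np.cos(a),0,np.sin(a)])
    x=np.cos(th)*u-np.sin(th)*np.array([0,1,0]);return rl()@np.c_[x,np.cross(z,x),z]
E
python3 - <<'E'
from ik import *
rng=np.random.default_rng(0);q=get_state()["joint_pos"]
for tilt in (35,32,29,26,22):
  for th in(-1.78,-0.5):
   for dz in (0,45):
    p=world(DC-15*DD)+[0,0,dz];best=[]
    for k in range(14):
        q0=q.copy() if k==0 else rng.uniform(LO,HI)
        x,e,r=ik(p,toolR(tilt,th),q0,.0)
        if e<1 and r<.5:best.append(x)
    print(tilt,th,dz,len(best))
    if best:
        best.sort(key=lambda x:np.abs(x-q).max());print(best[0].round(0),best[-1].round(0))
E
```

```text
35 -1.78 0 0
35 -1.78 45 9
[ 46.  38. -72. 138. 108.  43. -94.] [  33.   28.  -53.  138.  116.   30. -107.]
35 -0.5 0 0
35 -0.5 45 0
32 -1.78 0 8
[  36.   38.  -57.  137.  115.   38. -102.] [  16.   29.  -31.  138.  131.   25. -124.]
32 -1.78 45 10
[ 52.  48. -84. 135.  99.  54. -82.] [  13.   22.  -27.  137.  121.   17. -115.]
32 -0.5 0 0
32 -0.5 45 1
[ -6.  20.  -4. 138. 147.  12. 143.] [ -6.  20.  -4. 138. 147.  12. 143.]
29 -1.78 0 2
[  13.   28.  -28.  136.  124.   20. -117.] [  13.   28.  -28.  136.  124.   20. -117.]
29 -1.78 45 7
[ 47.  38. -73. 133.  93.  41. -80.] [-50.  32.  54. 138. 248.  24. 114.]
29 -0.5 0 3
[ -3.  26.  -8. 137. 148.  14. 143.] [-23.  28.  16. 138. 192.  14.  97.]
29 -0.5 45 1
[-45.  28.  46. 138. 244.  18.  45.] [-45.  28.  46. 138. 244.  18.  45.]
26 -1.78 0 11
[ 50.  58. -84. 132.  97.  61. -77.] [-53.  48.  64. 138. 248.  41. 109.]
26 -1.78 45 9
[  7.  20. -19. 133.  81.  11. -75.] [ 47.  38. -73. 131.  86.  41. -73.]
26 -0.5 0 5
[-25.  28.  20. 136. 212.  10.  77.] [-57.  67.  80. 138. 251.  64.  29.]
26 -0.5 45 4
[   6.   20.  -18.  133.   76.   10. -143.] [   6.   20.  -18.  133.   76.   10. -143.]
22 -1.78 0 4
[  6.  26. -18. 131.  84.  11. -77.] [ 47.  51. -78. 129.  89.  54. -72.]
22 -1.78 45 12
[ -1.  20.  -9. 130.  38.  10. -33.] [-40.  25.  40. 132. -71.  15.  74.]
22 -0.5 0 0
22 -0.5 45 8
[-39.  25.  39. 132. -69.  14.  -1.] [  48.   40.  -75.  128.   78.   45. -138.]
```

```bash
cat > peg.py <<'E'
from ik import *
def pegpose(th,tilt,r=13,gap=0,depth=10,h=11,lift=0,xs=-1):
    p=np.cos(th)*np.array([1,0])-np.sin(th)*np.array([0,1]);m=np.array([-np.sin(th),-np.cos(th)])
    # extra from shaft lean: tool axis leans +u relative to DD by (35-tilt)
    lean=np.tan(np.radians(35-tilt))*max(depth-1,0)*max(m[0],0)
    c=r*p-(8+h+gap+lean)*m
    X=DC+c[0]*UU+np.array([0,c[1],0])-depth*DD+np.array([0,0,lift])
    a=np.radians(tilt);z=np.array([np.sin(a),0,-np.cos(a)]);u=np.array([np.cos(a),0,np.sin(a)])
    x=xs*(m[0]*u+m[1]*np.array([0,1,0]));return world(X),rl()@np.c_[x,np.cross(z,x),z],c
E
python3 - <<'E'
from peg import *
q=get_state()["joint_pos"]
for tilt in(8,12,16,20):
    x=q.copy()
    for th,g,l in((-1.78,3,60),(-1.78,3,0),(-1.4,0,0),(-1.,0,0),(-.7,0,0),(-.5,0,0),(-.5,3,60)):
        p,R,c=pegpose(th,tilt,gap=g,lift=l);x,e,r=ik(p,R,x,.03);print(tilt,th,p.round(0),c.round(1),x.round(0),round(e,1),round(r,1))
E
```

```text
8 -1.78 [488.   8. 150.] [-28.6   7.2] [ 24.  26. -41. 121.  33.  36.  63.] 0.0 0.0
8 -1.78 [488.   8.  90.] [-28.6   7.2] [ 18.  31. -34. 124.  42.  28.  55.] 0.0 0.0
8 -1.4 [494.  17.  94.] [-21.   16.8] [ 13.  30. -29. 123.  36.  27.  37.] 0.0 0.0
8 -1.0 [501.  24.  99.] [-12.2  23.3] [  8.  29. -24. 122.  30.  26.  20.] 0.0 0.0
8 -0.7 [508.  26. 104.] [-4.2 25.2] [  5.  28. -20. 121.  25.  26.   7.] 0.0 0.0
8 -0.5 [512.  26. 107.] [ 1.2 24.8] [  3.  28. -17. 120.  22.  26.  -1.] 0.0 0.0
8 -0.5 [511.  28. 166.] [-0.2 27.5] [  6.  22. -20. 118.  17.  34.   3.] 0.0 0.0
12 -1.78 [488.   8. 150.] [-27.9   7.4] [ 23.  24. -40. 124.  37.  30.  59.] 0.0 0.0
12 -1.78 [488.   8.  90.] [-27.9   7.4] [ 15.  29. -30. 127.  48.  22.  48.] 0.0 0.0
12 -1.4 [495.  17.  94.] [-20.2  16.7] [ 10.  28. -26. 126.  42.  21.  31.] 0.0 0.0
12 -1.0 [502.  24.  99.] [-11.7  22.9] [  5.  28. -20. 125.  35.  20.  14.] 0.0 0.0
12 -0.7 [508.  26. 104.] [-3.9 24.8] [  2.  27. -17. 124.  30.  20.   2.] 0.0 0.0
12 -0.5 [512.  25. 107.] [ 1.4 24.5] [  1.  27. -14. 124.  26.  20.  -6.] 0.0 0.0
12 -0.5 [511.  28. 16
[... 528 characters left out ...]
 -11. 127.  34.  14. -14.] 0.0 0.0
16 -0.5 [511.  28. 166.] [ 0.1 26.8] [  4.  20. -19. 124.  25.  23.  -5.] 0.0 0.0
20 -1.78 [490.   8. 151.] [-26.5   7.7] [ 16.  20. -31. 131.  51.  18.  44.] 0.0 0.0
20 -1.78 [490.   8.  91.] [-26.5   7.7] [ 16.  29. -32. 133.  85.  18.  11.] 0.0 0.0
20 -1.4 [496.  17.  95.] [-18.9  16.4] [ 15.  28. -33. 132.  81.  19.  -8.] 0.0 0.0
20 -1.0 [502.  23. 100.] [-10.7  22.3] [ 14.  28. -32. 131.  77.  19. -27.] 0.0 0.0
20 -0.7 [508.  25. 104.] [-3.3 24.1] [ 13.  28. -31. 130.  74.  19. -41.] 0.0 0.0
20 -0.5 [512.  25. 107.] [ 1.7 23.9] [ 13.  27. -30. 129.  71.  18. -50.] 0.0 0.0
20 -0.5 [511.  27. 166.] [ 0.3 26.6] [ 23.  22. -43. 127.  52.  25. -31.] 0.0 0.0
```

```bash
python3 - <<'E'
from peg import *
s=st();R0=s["orientation"];a=np.radians(8)
# untilt 20->12: rot about world (rail) y by +8
v=R0.T@(rl()@[0,1,0])*8;print("untilt rotvec tool",v.round(2))
R1=R0@Ro.from_rotvec(v,degrees=True).as_matrix()
p,R,c=pegpose(-1.78,12,gap=3,lift=90)
print("then",Ro.from_matrix(R1.T@R).as_rotvec(degrees=True).round(1),"lin in R1 frame",(R1.T@(p-s["position"])/10).round(2),p)
E
```

```text
t 12.9 j [ 23.8   6.  -15.5 127.4  -2.8  27.1 -28.5] p [ 453.2 -116.7  250.2] rail [ -63.4 -115.8  250.2] F [-0.2  0.  -0.1] gap -0.0
untilt rotvec tool [ 6.11 -5.16 -0.05]
then [  -0.3    0.3 -142.2] lin in R1 frame [10.9  -6.39  7.56] [488.44712729   7.91752065 180.00049547]
```

Request:
send_rows:
  rows:
    - {"delta_rot": [6.1,-5.2,0],"linear": [0,0,0],"jaw": -1}
    - {"delta_rot": [0,0,0],"linear": [2.7,-1.6,1.2],"jaw": -1}
    - {"delta_rot": [0,0,0],"linear": [2.7,-1.6,1.2],"jaw": -1}
    - {"delta_rot": [0,0,0],"linear": [2.7,-1.6,1.2],"jaw": -1}
    - {"delta_rot": [0,0,0],"linear": [2.7,-1.6,1.2],"jaw": -1}
    - {"delta_rot": [0,0,-10],"linear": [0,0,0],"jaw": -1}
    - {"delta_rot": [0,0,-10],"linear": [0,0,0],"jaw": -1}
    - {"delta_rot": [0,0,-10],"linear": [0,0,0],"jaw": -1}
    - {"delta_rot": [0,0,-10],"linear": [0,0,0],"jaw": -1}
    - {"delta_rot": [0,0,-10],"linear": [0,0,0],"jaw": -1}
    - {"delta_rot": [0,0,-10],"linear": [0,0,0],"jaw": -1}
    - {"delta_rot": [0,0,0],"linear": [0,0,0],"jaw": -1}

```text
t: 14.4
position: [484.2, 7.8, 207.0]
orientation: [[-0.343, 0.917, 0.205], [0.936, 0.351, -0.003], [-0.075, 0.191, -0.979]]
contact_force: [0.2, 0.6, 0.3]
finger_gap: -0.1
```

Request:
send_rows:
  rows:
    - {"delta_rot": [0,0,-10],"linear": [0,0,0],"jaw": -1}
    - {"delta_rot": [0,0,-10],"linear": [0,0,0],"jaw": -1}
    - {"delta_rot": [0,0,-10],"linear": [0,0,0],"jaw": -1}
    - {"delta_rot": [0,0,-10],"linear": [0,0,0],"jaw": -1}
    - {"delta_rot": [0,0,-10],"linear": [0,0,0],"jaw": -1}
    - {"delta_rot": [0,0,-10],"linear": [0,0,0],"jaw": -1}
    - {"delta_rot": [0,0,-10],"linear": [0,0,0],"jaw": -1}
    - {"delta_rot": [0,0,-10],"linear": [0,0,0],"jaw": -1}
    - {"delta_rot": [0,0,0],"linear": [0,0,0],"jaw": -1}

```text
t: 15.52
position: [483.9, 7.7, 206.9]
orientation: [[-0.963, -0.176, 0.205], [-0.181, 0.984, -0.003], [-0.201, -0.04, -0.979]]
contact_force: [0.6, -0.0, -0.9]
finger_gap: -0.1
```

```bash
python3 - <<'E'
from peg import *
s=st();print(s["orientation"].round(3))
for l in(40,0):
    p,R,c=pegpose(-1.78,12,gap=3,lift=l);go(p,R)
c=capture("side");crop(c,(280,160,400,270),6,"pics/s9.png")
E
```

```text
t 15.53 j [ 30.   18.5 -47.  121.5  28.   37.1  64.9] p [483.9   7.7 206.9] rail [-31.1   8.1 206.9] F [ 0.6 -0.  -0.9] gap -0.1
[[-0.963 -0.176  0.205]
 [-0.181  0.984 -0.003]
 [-0.201 -0.04  -0.979]]
rot(tool) [-0.29 -0.21 -2.33]
lin after rot cm [1.12 0.25 7.61]
lin now cm [1.1  0.25 7.62]
rot(tool) [-0.29 -0.21 -2.33]
lin after rot cm [ 1.93  0.43 11.53]
lin now cm [ 1.91  0.41 11.53]
```

View pics/s9.png

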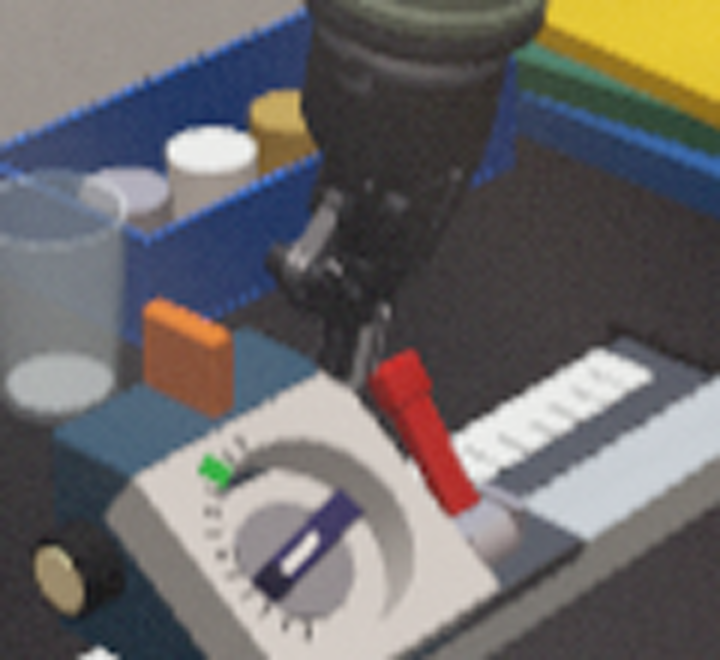

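Request:
send_rows:
  rows:
    - {"delta_rot": [0,0,-2.3],"linear": [0.6,0.1,3],"jaw": -1}
    - {"delta_rot": [0,0,0],"linear": [0.5,0.1,3],"jaw": -1}
    - {"delta_rot": [0,0,0],"linear": [0.4,0.1,2],"jaw": -1}
    - {"delta_rot": [0,0,0],"linear": [0.2,0,2],"jaw": -1}
    - {"delta_rot": [0,0,0],"linear": [0,0,0],"jaw": -1}

```text
t: 16.2
position: [486.5, 6.9, 104.2]
orientation: [[-0.955, -0.215, 0.203], [-0.22, 0.975, -0.004], [-0.198, -0.048, -0.979]]
contact_force: [-1.6, -0.3, 0.3]
finger_gap: 0.3
```

```bash
python3 - <<'E'
from peg import *
s=st();print(s["orientation"].round(3))
p,R,c=pegpose(-1.78,12,gap=3,lift=0);go(p,R)
c=capture("side");crop(c,(295,200,375,280),8,"pics/s10.png")
E
```

```text
t 16.2 j [ 18.4  28.2 -34.7 126.6  47.   25.1  49. ] p [486.5   6.9 104.2] rail [-28.5   7.3 104.2] F [-1.6 -0.3  0.3] gap 0.3
[[-0.955 -0.215  0.203]
 [-0.22   0.975 -0.004]
 [-0.198 -0.048 -0.979]]
rot(tool) [-0.3  -0.34 -0.02]
lin after rot cm [0.08 0.12 1.43]
lin now cm [0.08 0.13 1.43]
```

View pics/s10.png

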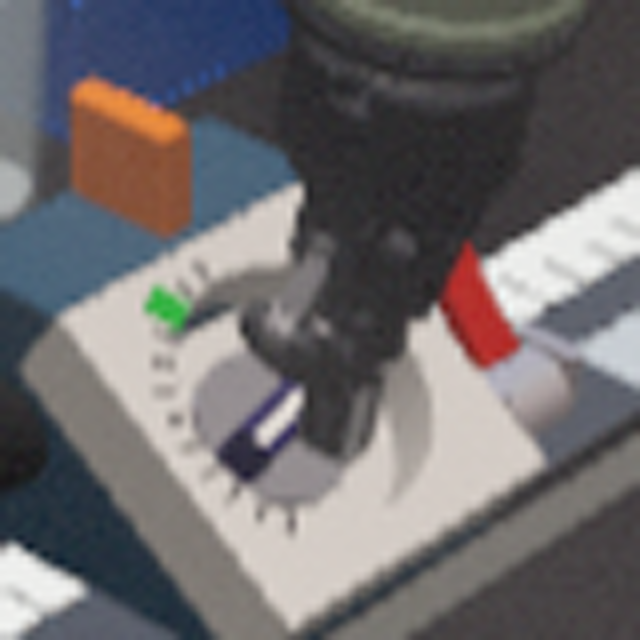

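Request:
send_rows:
  rows:
    - {"delta_rot": [0,0,0],"linear": [0,0.1,0.7],"jaw": -1}
    - {"delta_rot": [0,0,0],"linear": [0.1,0,0.7],"jaw": -1}
    - {"delta_rot": [0,0,0],"linear": [0,0,0],"jaw": -1}

```text
t: 16.62
position: [489.0, 7.5, 91.6]
orientation: [[-0.954, -0.218, 0.206], [-0.223, 0.975, -0.003], [-0.2, -0.049, -0.979]]
contact_force: [-2.1, -1.5, -1.9]
finger_gap: -0.2
```

```bash
python3 - <<'E'
from peg import *
s=st();R0=s["orientation"];p0=s["position"]
q,RR=p0,R0
for th in(-1.78,-1.65,-1.5,-1.3,-1.1,-.9,-.75,-.62):
    p,R,c=pegpose(th,12,gap=0);print(th,"rot",Ro.from_matrix(RR.T@R).as_rotvec(degrees=True).round(1),"lin(old frame)",(RR.T@(p-q)/10).round(2));q,RR=p,R
c=capture("side");crop(c,(295,200,375,280),8,"pics/s11.png")
E
```

```text
t 16.62 j [ 16.5  29.5 -32.4 126.8  49.9  23.4  46.3] p [489.    7.5  91.6] rail [-26.    7.8  91.6] F [-2.1 -1.5 -1.9] gap -0.2
-1.78 rot [-0.3 -0.2  0.2] lin(old frame) [-0.2   0.07  0.03]
-1.65 rot [ 0.  -0.   7.4] lin(old frame) [-0.17  0.29 -0.05]
-1.5 rot [0.  0.  8.6] lin(old frame) [-0.2   0.33 -0.08]
-1.3 rot [ 0.   0.  11.5] lin(old frame) [-0.29  0.42 -0.14]
-1.1 rot [ 0.  -0.  11.5] lin(old frame) [-0.3   0.41 -0.17]
-0.9 rot [ 0.   0.  11.5] lin(old frame) [-0.31  0.39 -0.19]
-0.75 rot [ 0.  -0.   8.6] lin(old frame) [-0.23  0.29 -0.15]
-0.62 rot [-0.  -0.   7.4] lin(old frame) [-0.21  0.24 -0.14]
```

View pics/s11.png

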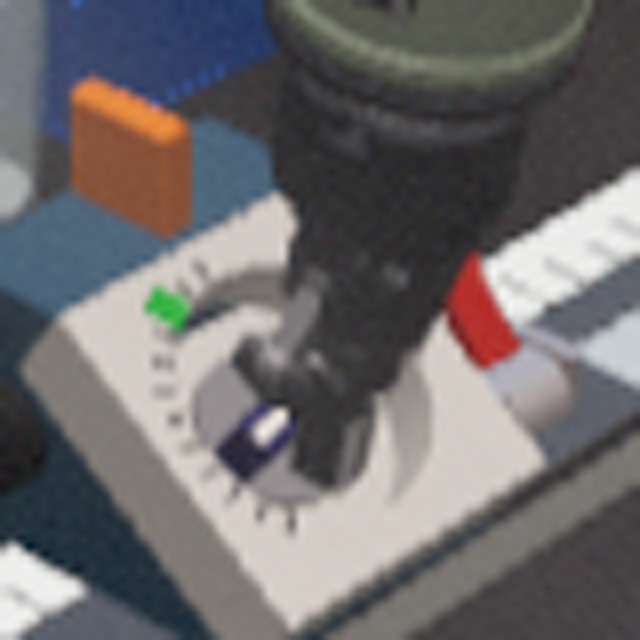

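Request:
send_rows:
  rows:
    - {"delta_rot": [0,0,3.8],"linear": [-0.25,0.2,0],"jaw": -1}
    - {"delta_rot": [0,0,3.8],"linear": [-0.1,0.15,-0.02],"jaw": -1}
    - {"delta_rot": [0,0,4.3],"linear": [-0.1,0.17,-0.04],"jaw": -1}
    - {"delta_rot": [0,0,4.3],"linear": [-0.1,0.16,-0.04],"jaw": -1}
    - {"delta_rot": [0,0,5.7],"linear": [-0.15,0.21,-0.07],"jaw": -1}
    - {"delta_rot": [0,0,5.8],"linear": [-0.14,0.21,-0.07],"jaw": -1}
    - {"delta_rot": [0,0,0],"linear": [0,0,0],"jaw": -1}

```text
t: 17.55
position: [496.0, 19.0, 95.7]
orientation: [[-0.946, 0.249, 0.206], [0.254, 0.967, -0.003], [-0.2, 0.049, -0.979]]
contact_force: [-4.9, -0.9, -1.0]
finger_gap: -0.0
```

```bash
python3 - <<'E'
from peg import *
s=st();p,R,c=pegpose(-1.3,12);go(p,R)
c=capture("side");crop(c,(295,200,375,280),8,"pics/s12.png")
E
```

```text
t 17.55 j [ 10.4  28.4 -26.5 125.9  43.2  22.   23.7] p [496.   19.   95.7] rail [-18.9  19.3  95.7] F [-4.9 -0.9 -1. ] gap -0.0
rot(tool) [-0.35 -0.04  0.08]
lin after rot cm [-0.    0.02  0.03]
lin now cm [-0.    0.02  0.03]
```

View pics/s12.png

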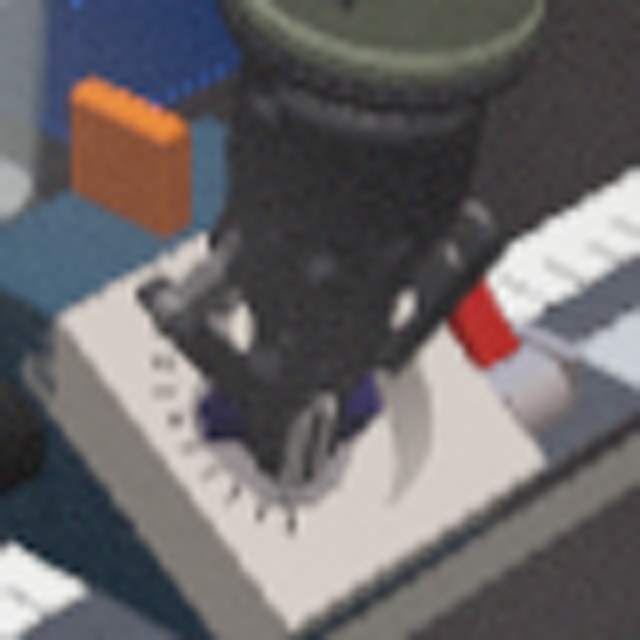

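Request:
send_rows:
  rows:
    - {"delta_rot": [0,0,5.7],"linear": [-0.15,0.2,-0.08],"jaw": -1}
    - {"delta_rot": [0,0,5.8],"linear": [-0.15,0.2,-0.08],"jaw": -1}
    - {"delta_rot": [0,0,5.7],"linear": [-0.15,0.2,-0.1],"jaw": -1}
    - {"delta_rot": [0,0,5.8],"linear": [-0.15,0.2,-0.1],"jaw": -1}
    - {"delta_rot": [0,0,4.3],"linear": [-0.12,0.15,-0.08],"jaw": -1}
    - {"delta_rot": [0,0,4.3],"linear": [-0.11,0.15,-0.08],"jaw": -1}
    - {"delta_rot": [0,0,0],"linear": [0,0,0],"jaw": -1}

```text
t: 18.48
position: [507.4, 25.1, 103.3]
orientation: [[-0.678, 0.706, 0.207], [0.721, 0.693, -0.002], [-0.145, 0.147, -0.978]]
contact_force: [-2.5, 2.0, -0.8]
finger_gap: 0.3
```

```bash
python3 - <<'E'
from peg import *
s=st();p,R,c=pegpose(-.75,12);go(p,R)
c=capture("side");crop(c,(295,200,375,280),8,"pics/s13.png")
E
```

```text
t 18.48 j [  4.7  27.4 -20.  124.3  33.9  21.3   0.8] p [507.4  25.1 103.3] rail [ -7.4  25.2 103.3] F [-2.5  2.  -0.8] gap 0.3
rot(tool) [-0.25  0.15  0.14]
lin after rot cm [ 0.07 -0.02  0.02]
lin now cm [ 0.07 -0.02  0.02]
```

View pics/s13.png

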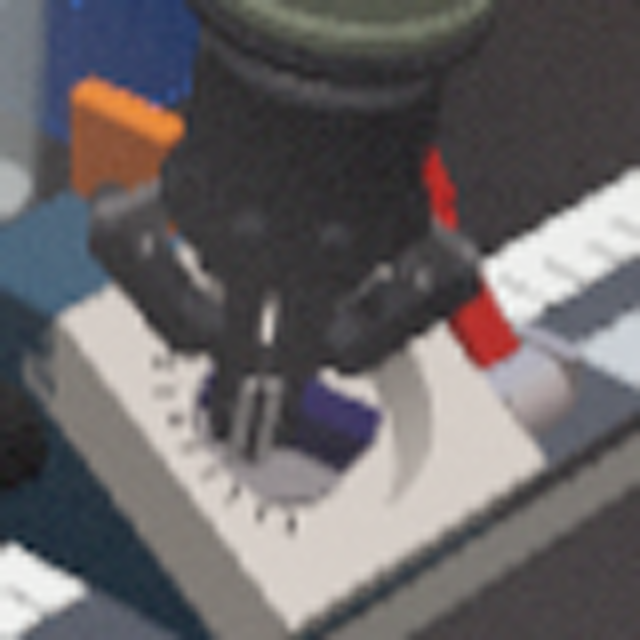

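Request:
send_rows:
  rows:
    - {"delta_rot": [0,0,3.5],"linear": [-0.1,0.11,-0.06],"jaw": -1}
    - {"delta_rot": [0,0,3.5],"linear": [-0.1,0.12,-0.07],"jaw": -1}
    - {"delta_rot": [0,0,0],"linear": [0,0,0],"jaw": -1}
    - {"delta_rot": [0,0,0],"linear": [0.4,0,0],"jaw": -1}
    - {"delta_rot": [0,0,0],"linear": [0.1,0,-2],"jaw": -1}
    - {"delta_rot": [0,0,0],"linear": [0,0,-4],"jaw": -1}
    - {"delta_rot": [0,0,0],"linear": [0,0,-5],"jaw": -1}
    - {"delta_rot": [0,0,0],"linear": [0,0,-5],"jaw": -1}
    - {"delta_rot": [0,0,0],"linear": [0,0,0],"jaw": -1}

```text
t: 19.65
position: [475.0, 29.2, 264.3]
orientation: [[-0.585, 0.783, 0.212], [0.801, 0.599, -0.004], [-0.13, 0.168, -0.977]]
contact_force: [0.4, -0.3, -0.6]
finger_gap: -0.1
```

```bash
python3 - <<'E'
from peg import *
s=st()
c=capture("side");t=capture("top");pickle.dump((t,c),open("pics/d.pkl","wb"));crop(c,(308,228,352,268),17,"pics/sd2.png");crop(t,(260,190,420,290),5,"pics/t14.png")
E
```

```text
t 19.65 j [ 16.    9.6 -31.9 119.2  12.8  41.5  12.9] p [475.   29.2 264.3] rail [-39.7  29.7 264.3] F [ 0.4 -0.3 -0.6] gap -0.1
```

View pics/sd2.png

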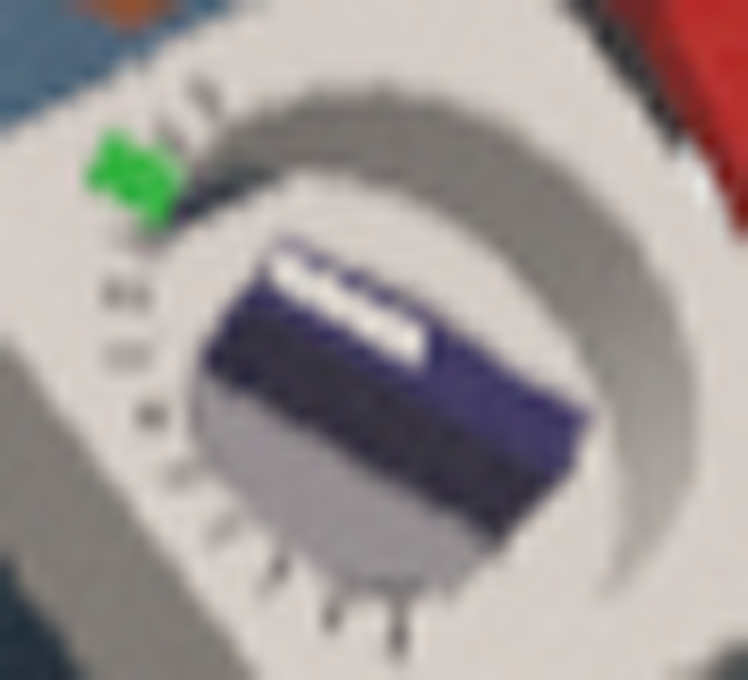

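View pics/t14.png

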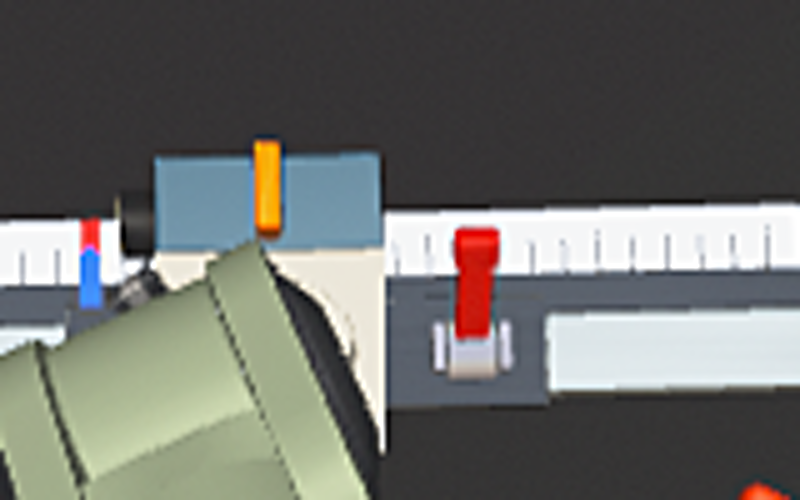

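```bash
python3 - <<'E'
from h import *
t,c=pickle.load(open("pics/d.pkl","rb"))
S=lambda x,y:onface(c,308+x/17-.5,228+y/17-.5)
for n,a,b in(("white",(420,345),(280,267)),("edge up",(590,405),(290,235)),("edge low",(555,475),(255,295))):
    A,B=S(*a),S(*b);print(n,A.round(1),B.round(1),pang(B-A))
print("centre of quad",(S(590,405)+S(290,235)+S(560,475)+S(245,285))/4)
# white mask in side
I=c["image"].astype(int);sub=I[240:252,320:336]
m=(sub.min(2)>140);v,u=np.nonzero(m);
# lever expected
for th in(1.3,1.2):
    a=th-.65;X=world([90*np.sin(a),-114.7,52+90*np.cos(a)]);print(th,"lever tip proj top crop",((proj(t,X)-[260,190]+.5)*5).round(),"side",proj(c,X).round(1))
E
```

```text
white [3.9 0.9] [25.4 13.4] -0.5259484329500853
edge up [-17.8 -18.5] [28.9  8.1] -0.5176270535530482
edge low [-24.2  -4.8] [23.6 20.4] -0.48555936858559523
centre of quad [3.0760409  1.21628923]
1.3 lever tip proj top crop [479. 233.] side [345.  220.2]
1.2 lever tip proj top crop [481. 244.] side [347.  219.5]
```

Request:
send_rows:
  rows:
    - {"delta_rot": [0,0,0],"linear": [-4,-3,0],"jaw": -1}
    - {"delta_rot": [0,0,0],"linear": [-4,-3,0],"jaw": -1}
    - {"delta_rot": [0,0,0],"linear": [-4,-3,0],"jaw": -1}
    - {"delta_rot": [0,0,0],"linear": [-4,-3,0],"jaw": -1}
    - {"delta_rot": [0,0,0],"linear": [0,0,0],"jaw": -1}

```text
t: 20.38
position: [472.4, -174.1, 259.6]
orientation: [[-0.582, 0.788, 0.203], [0.804, 0.595, -0.003], [-0.124, 0.162, -0.979]]
contact_force: [0.8, -0.0, 0.1]
finger_gap: 0.0
```

```bash
python3 - <<'E'
from peg import *
s=st()
c=capture("side");t=capture("top");pickle.dump((t,c),open("pics/e.pkl","wb"));crop(t,(290,238,336,282),17,"pics/td3.png")
cv2.imwrite("pics/full.png",t["image"][:,:,::-1])
E
```

```text
t 20.38 j [ 37.3  12.8 -25.6 115.5   4.7  41.5  46.2] p [ 472.4 -174.1  259.6] rail [ -44.9 -173.5  259.6] F [ 0.8 -0.   0.1] gap 0.0
```

View pics/td3.png

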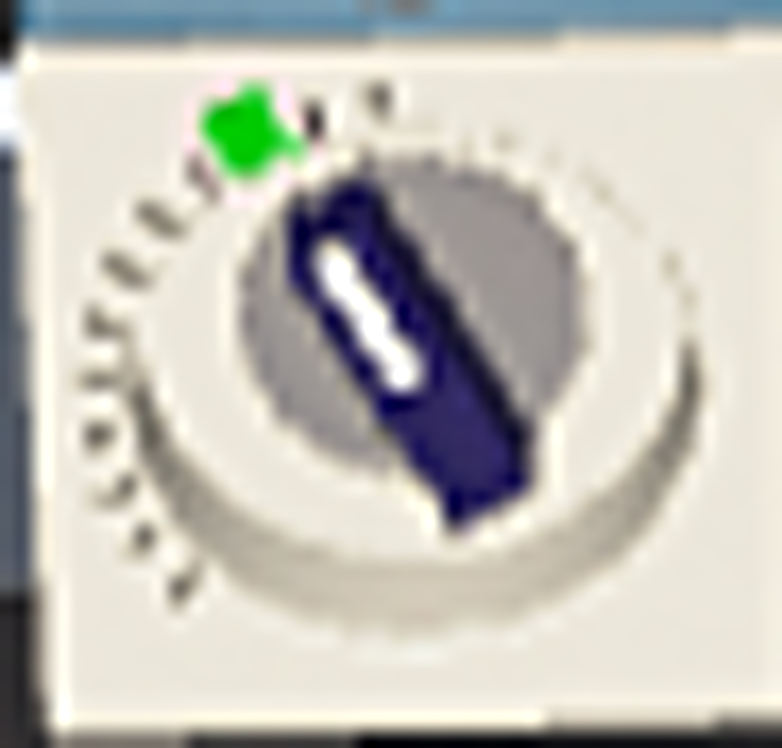

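View pics/full.png

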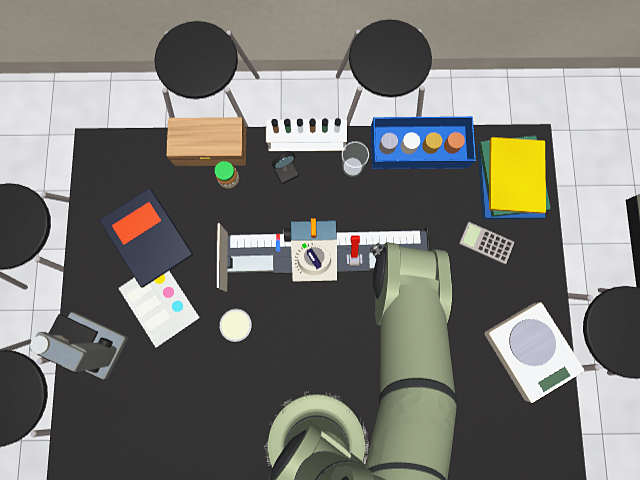

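```bash
python3 - <<'E'
from h import *
t,c=pickle.load(open("pics/e.pkl","rb"))
T=lambda x,y:onface(t,290+x/17-.5,238+y/17-.5);S=lambda x,y:onface(c,308+x/17-.5,228+y/17-.5)
for n,F,a,b in(("white t",T,(405,380),(325,248)),("edgeL t",T,(455,525),(290,250)),("edge R t",T,(535,485),(372,190))):
    A,B=F(*a),F(*b);print(n,A.round(1),B.round(1),pang(B-A))
# bright mask PCA on plane, both views
for n,im,r in(("t",t,(306,250,318,264)),("s",c,(322,241,335,251))):
    x0,y0,x1,y1=r;g=im["image"][y0:y1,x0:x1].astype(float)
    w=np.clip(g[:,:,:2].mean(2)-g[:,:,:2].mean(2).min()-60,0,None) ;h=cv2.cvtColor(im["image"],cv2.COLOR_RGB2HSV)
    print(n);print(g.mean(2).astype(int))
E
```

```text
white t [1.8 2.1] [25.9 14.4] -0.4737558430730765
edgeL t [-24.9  -5.5] [25.7 20.1] -0.4680840060095538
edge R t [-17.9 -18.7] [36.   6.7] -0.4392000373773586
t
[[160  57  85  36  44  45  38 153 159 152 151 151]
 [148  23  33  34  45  53  30  87 148 156 152 151]
 [156  29  80 181 112  58  39  31  85 163 153 152]
 [158  36 120 255 242  48  57  33  41 152 158 153]
 [156  59  76 255 255 129  41  46  31  87 148 157]
 [153 110  64 160 254 248 102  49  38  31  83 163]
 [154 157 113  36 163 255 238  36  56  33  40 152]
 [150 154 158  49  69 255 255  97  44  46  32  85]
 [150 153 155 111  54 162 254 238 108  51  36  36]
 [147 150 155 157  82  41 174 255 188  49  57  33]
 [144 149 151 155 127  56 115 255 163  49  62  50]
 [138 145 150 153 157 115  41  38  48  58  63  69]
 [163 149 145 149 155 160  63  51  58  61  62  63]
 [218 198 148 143 148 154 104  70  55  59  63  64]]
s
[[200 200 187 189 199 199 199 201 200 198 200 191 178]
 [200 186 160 154 167 190 200 199 201 200 199 200 198]
 [198 152 198 187 132 144 170 180 194 200 200 200 201]
 [165 102 190 210 199 184 114 120 158 178 189 201 199]
 [ 85  74  95 162 193 212 191 158 108 121 151 178 194]
 [ 61  67  69  74 109 172 194 209 187 158 113 129 166]
 [ 55  55  57  65  68  77 119 189 203 208 187  82 110]
 [ 56  53  54  57  60  64  72  88 144 191 194  74  77]
 [ 57  54  56  61  55  58  63  65  78 101 125  70  72]
 [ 56  57  56  52  57  56  55  52  62  67  75  74  72]]
```

```bash
python3 - <<'E'
from h import *
t,c=pickle.load(open("pics/e.pkl","rb"))
def fit(im,rows,thr,cols):
    g=im["image"].astype(float).mean(2);P=[];W=[]
    for r,(a,b) in zip(rows,cols):
        for u in range(a,b+1):
            w=max(0,g[r,u]-thr)
            if w:P.append(onface(im,u,r));W.append(w)
    P=np.array(P);W=np.array(W);m=(W[:,None]*P).sum(0)/W.sum();X=(P-m)*np.sqrt(W)[:,None]
    v=np.linalg.svd(X)[2][0];v*=np.sign(v[0]);return m,pang(v)
print("top",fit(t,range(252,261),60,[(308,310),(308,310),(308,311),(309,312),(310,312),(311,313),(311,314),(312,314),(313,314)]))
print("side",fit(c,range(243,250),85,[(323,326),(323,327),(324,329),(326,331),(328,332),(329,332),(331,332)]))
def green(im,r):
    m=cv2.moments(mask(im,(45,120,80),(75,255,255),r),True);return onface(im,m["m10"]/m["m00"],m["m01"]/m["m00"],1)
G=[green(t,(298,238,312,252)),green(c,(308,230,322,245))]
print("green",G,[pang(g) for g in G])
E
```

```text
top (array([13.43916693,  7.83036598]), np.float64(-0.49810370041156554))
side (array([14.85408099,  7.7653659 ]), np.float64(-0.5147816801129496))
green [array([47.7083444 , 26.58518658]), array([48.58750289, 26.45204154])] [np.float64(-0.5083877725335737), np.float64(-0.49854957745581496)]
```

```bash
python3 sub.py; python3 - <<'E'
from h import *
t,c=pickle.load(open("pics/e.pkl","rb"));crop(c,(308,195,408,270),7.5,"pics/s20.png")
m=mask(t,(0,120,80),(8,255,255),(340,225,370,265));ys,xs=np.nonzero(m);print(xs.min(),xs.max(),ys.min(),ys.max())
for th in(1.3,1.2,1.1):
    a=th-.65;n=np.array([np.cos(a),0,-np.sin(a)]);o=np.array([np.sin(a),0,np.cos(a)])
    print(th,[proj(t,world(np.array([0,-114.7,52])+90*o+k*8*n)).round(1) for k in(1,-1)])
E
```

```text
band0 [107.  107.1 107.1 107.1 107.2 107.2 107.2 107.2 107.3 107.3 107.3 107.2]
band [107.  107.  107.1 107.1 107.1]
arrow0 [13.2 13.2 13.1 12.9 12.9 13.1 12.7 12.7 12.5 12.4]
arrow [107.3 107.4 107.4 107.4 106.9 107.  107.  107.1 107. ]
351 359 236 256
1.3 [array([355.2, 234.1]), array([355.6, 238. ])]
1.2 [array([355.4, 236.2]), array([355.9, 240.5])]
1.1 [array([355.7, 238.5]), array([356.1, 243.2])]
```

View pics/s20.png

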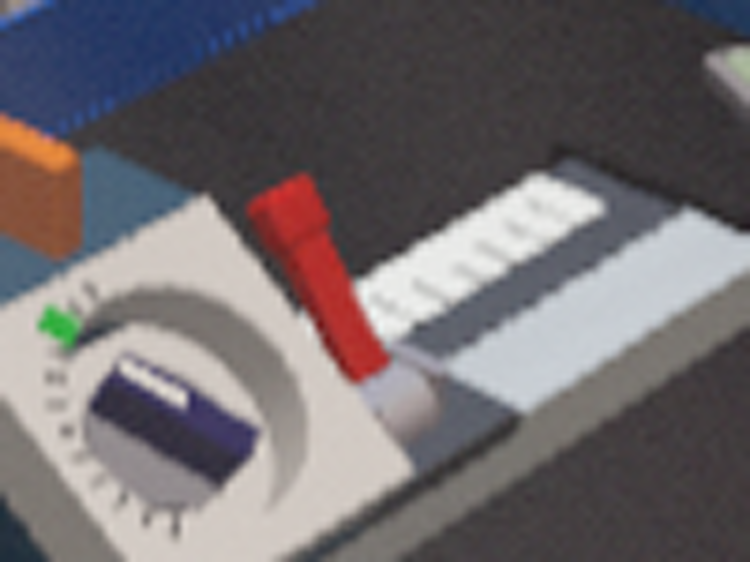

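```bash
python3 - <<'E'
from h import *
t,c=pickle.load(open("pics/e.pkl","rb"))
for n,im,r in(("t",t,(340,225,370,265)),("s",c,(335,210,365,250))):
    m=mask(im,(0,120,60),(8,255,255),r);v,u=np.nonzero(cv2.erode(m,np.ones((3,3))));X=[]
    for a,b in zip(u,v):
        z=im["depth"][b,a]
        if z>0:
            o,d=ray(im,a,b);X.append(railpt(o+d*z))
    X=np.array(X);print(n,len(X),X.min(0).round(1),X.max(0).round(1))
    if len(X)>8:
        k=np.polyfit(X[:,2],X[:,0],1);print("slope angle",np.arctan(k[0]), "x at z=52",np.polyval(k,52), "resid",np.std(X[:,0]-np.polyval(k,X[:,2])))
E
```

```text
t 97 [   8.8 -119.3   71.3] [  51.8 -104.6  131.7]
slope angle 0.609522840337871 x at z=52 -6.614387205682206 resid 2.5219630038107055
s 98 [   6.6 -119.6   71.1] [ 52.4 -98.6 128.5]
slope angle 0.6169270739175245 x at z=52 -5.181813243139935 resid 3.239967186637047
```

```bash
python3 -c "
from h import *
st();print(job_done())"
```

```text
t 20.52 j [ 37.1  12.7 -25.8 115.5   4.6  41.5  46. ] p [ 473.2 -170.   260.3] rail [ -44.2 -169.4  260.3] F [ 0.1  0.2 -0.2] gap -0.4
the job is handed in; nothing more can be done
None
```

I slid the light box to the red band, clamped it with the lever, turned the dial to the green mark, and handed the job in at about 20.5 s. The gripper was clear of everything at the end.

| Check | Measured | Target |
|---|---|---|
| Blue arrow along the rail, before and after clamping (top view) | 107.0–107.4 mm | 107.0–107.3 mm (red band) |
| Lever lean to +x (depth images) | 0.61–0.62 rad | 0.65 rad |
| Dial pointer | -0.50 rad (top view), -0.515 rad (side view) | -0.50 rad |

- **Box:** I pinched the rib, slid the box, and corrected an overshoot of about 1.2 mm before letting go. It has not moved since.
- **Lever:** I pushed it over with the closed fingers. The last 3 mm commanded moved it only 0.7 mm while the force rose to about 27 N, which I take as the stop. The depth reading is slightly under 0.65 because it includes the thicker head. A rough check of the head's edge in the top view suggested about 1.24 of 1.30 rad, which is within camera error.
- **Dial:** Tilting the gripper fully in line with the dial was at the edge of the arm's reach. I pushed the bar round with the closed fingertips instead of gripping it. Readings taken by hand from the image edges ranged from -0.44 to -0.53 rad. The values in the table come from line fits.
- **Everything else:** I moved nothing else that I could see, but the arm hid the pencil case in the last top picture. I did not measure the other objects again.

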